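# Drag a parts tray from under a shelf with a pull hook

## Task

Lift the wooden block that lies in front of the tray holding the sanding block out of that tray's way and lay it on the bench. Then take the pull hook from its stand, catch its bent end in that tray's pull loop under the shelf and with the hook drag the tray straight out towards you by about 10 cm, and hang the hook back on its stand as it was. Do not pull the tray by hand, and leave the other tray, the blue bottle and the red-lidded jar where they are.

Things in the scene. Friction and masses are not known exactly. Their poses are not given: they have to be found in the camera images.
- rack: fixed wooden tray rack 182 (x) x 270 (y) x 215 mm high; origin on the bench at its centre, x axis to its back, z up; open front at -x. Two bays, centred at y = +65 and -65 mm, between rails 10 mm thick, 45 mm high, from x = -85 to +85 mm. A shelf board lies over the bays' fronts, on uprights at x = -85 to -51 mm. The trays stand on the bench itself
- shelf_edge (a point): middle of the lower front edge of the rack's shelf board, 200 mm above the bench (axes as the rack). The board is 15 mm thick, 270 mm wide and runs 95 mm back from here; a jar and a tin up to 75 mm high stand fixed on it. It covers the pull loops, so no hand can come down on them: the hook must be used leaning 27 degrees or more (35 to 40 is good), handle towards the front
- tray_sand: the tray to be pulled: loose plywood tray 160 (x) x 110 (y) x 55 mm, walls and floor 6 mm, 0.3 to 0.65 kg empty, holding the sanding block. Origin at the centre of its underside, x axis to its back. Stands in either bay with 5 mm play beside it and at x within 10 mm of the rack's origin
- tray_sand_loop (a point): centre of the opening of that tray's pull loop, 112 mm in front of the tray's origin, 40 mm above the bench, axes as the tray: rigid level D of 7 mm steel bar on the tray's front. Opening 63 mm long in x (tray front 32 mm behind this point, outer bar's centre line 35 mm in front of it), 65 mm wide in y (about 38 at the outer bar); free below down to the bench
- tray_tin: the other tray, the same in all but its contents (a round tin); stands in the other bay, to be left alone. Origin and axes as tray_sand
- sand_block: sanding block, a dark cuboid 61 x 101 x 32 mm lying loose in the tray to be pulled; origin at the centre of its underside
- block_center (a point): centre (half-way up) of the loose wooden block 50 (its x) x 100 (its y) x 32 mm (z), 0.12 kg, that lies in front of the tray to be pulled
- hook_stand: fixed stand of the hook: foot 100 x 76 x 16 mm, post at its back (+x, 35 to 53 mm), on top a level fork of two steel prongs 12 mm wide, 12 mm thick, from x = -22 to +53 mm, with a 24 mm slot between them, open at -x and closed by the post at x = +35 mm. Origin on the bench below the place where the hook's rod hangs; z up
- stand_seat (a point): point midway between the prongs at the level of their top face, 185 mm above the bench: where the middle of the underside of the hook's handle rests, the rod hanging down through the slot. Axes as the stand
- hook_grip (a point): centre of the pull hook's flat wooden handle, 24 thick (x) x 64 wide (y) x 44 mm high (z). Hook's axes: z along the rod up to the handle; the bent toe points to -x. It starts hanging in the stand, axes as the stand's (within 3 degrees), the rod within 4 mm of the seat. Whole tool 196 mm long, 0.16 kg; steel rod 8 mm thick
- hook_bend (a point): bend of the hook at the rod's lower end, 170 mm below the grip centre on the rod's axis
- hook_tip (a point): tip of the bent toe, 26 mm in -x and 22 mm up (hook's z) from the bend: the toe rises at about 45 degrees in the hook's frame, so it lies about level when the hook leans 35 to 45 degrees
- oil_bottle: blue and white bottle 45 mm across and 120 mm high, loose on the bench between the stand and the rack, a bystander; origin under its centre
- red_lid_jar: jar with a red lid, 45 mm across and 106 mm high, loose on the bench left of the trays' way, a bystander; origin under its centre
- bench_vise: fixed bench vise between robot, stand and rack, an obstacle: up to 160 mm high; origin near its middle at the bench top, x axis along its screw to the back. Seen from above it fills x = -140 to +130 and y = -40 to +105 mm, with a thin bar handle at its front and a small lever at its right side
- mug: mug 82 x 116 x 94 mm standing fixed behind the hook stand, an obstacle; origin at its underside

How it is judged:
By the outcome, as a careful person would: the job done as asked, in the order asked, and still so for the second after the job is handed in, with the robot touching nothing.
It also fails if it takes over 72 s, if anything falls off the work surface, if the arm or the gripper's body presses on something with over 40 N, if the wrist force passes 120 N, or if a joint passes its speed limit or range.

## Robot

A 6-joint arm with a two-finger parallel gripper is mounted at the origin on a cart in front of the work surface, level with it; the furniture and walls round the work are solid. World frame = base frame: x ahead of the robot, y to its left, z up, the work surface at z = 0. Lengths are in mm, angles in rad, forces in N, time in s.
With the tool pointing down it reaches from about 350 to 775 mm from the base axis. Payload 7.3 kg.
Tool frame: the origin (TCP) lies between the finger pads; the fingertips stand 25 mm ahead of it and the grasp point (between the pads) lies 6 mm ahead of it; z points along the fingers, y is the direction in which the jaws open and shut (so a half turn about z gives the same grasp; the last joint's range is limited). The gripper opens to 92 mm and grips with 3 to 60 N. Pads are 19 mm wide; open, the fingers measure 130 mm over their backs; the gripper's body (75 mm by 190 mm) begins 47 mm behind the grasp point.
Start: joints at [-1.467, 0.342, 1.524, -0, 1.275, -0.146], TCP at [129.807, -508.719, 222.141] pointing down, gripper open.
Joint ranges: [-2.53, 2.53], [-0.77, 2.02], [0.04, 2.7], [-1, 4.14], [0.28, 2.66], [-3.11, 3.11]. Speed limits (rad/s): [2.57, 2.57, 3.14, 3.14, 3.14, 3.14].

## Interface

Orientations are given as [roll, pitch, yaw] about the fixed x, y, z axes, in that order (R = Rz(yaw) Ry(pitch) Rx(roll)).
In Python, from plant import get_obs, capture, calibration, close_job gives the robot as it stands. The module is installed in compiled form; this text tells all that it offers.
- The arm moves only by the shell command python3 -m jog 'ROWS'. ROWS is JSON, one flat list of numbers, 5 for each row, row after row: the closure, from 0 (fully open) to 1 (shut), then the shift along the tool's x, y, z in mm, then the turn about the tool's z in degrees. In form: [fingers, tx, ty, tz, yaw, fingers, tx, ty, tz, yaw, ...]. A call has 1 to 5 rows; each row shifts and turns the pose as measured when the row begins, along the tool's axes as they then stand; what a row does not reach is not made up. A row lasts 1/10 s, in which the tool goes at most 50 mm and 8.59 degrees, less where a joint would pass 70% of its speed; a pose out of reach is approached as far as the arm can. A call is refused whole if a number of a shift passes 50 or a number of a turn 8.59, either way. A call with a gripper value outside its range is refused whole. The fingers move at their own pace and stop on an object; the grip force is fixed at half the most. Time passes only in rows, so rows that do not move let the fingers close. It gives the time, the measured TCP pose, the force and the opening at its end, in the units of the state.
- get_obs(): the state, without advancing time (a new reading comes with each control period).
- capture(name): name is "scene" or "top"; returns (picture, depth): 400x640x3 uint8, red, green, blue; 400x640 float32, mm along the optical axis (not along the pixel's ray), 0 where there is no reading.
- calibration(name): a dict with "fovy" (degrees; the focal length in pixels is half the picture's height over the tangent of half this angle, whatever the lens; pixels are square), "cx", "cy" (the principal point, pixels), "k1" (the pictures are not rectified: a ray, as slopes to the right and down, at radius r is drawn at 1 + k1 r^2 times it, then the intrinsics apply), "R" (3x3) and "t" (3): a world point X has camera coordinates R X + t. Camera axes: x right, y down, z forward; pixel columns grow to the right and rows downward; lengths in mm; the calibration is good to about 2 mm. A picture is of the moment at which its call begins. calibration takes no time and is no camera call.
- close_job(): hands the job in, once; it reports no verdict.
The state is a dict: "time": time; "joint_positions": joint angles; "dq": joint speeds; "tau": joint torques, N m; "tool_pos": TCP position; "tcp_rot": TCP orientation; "contact_force": force on the tool from outside, world axes, zero at the start; "moment": the same for the moment, N m; "grip_width": finger opening in mm.
Only numpy, scipy, OpenCV 4.12 (cv2) and the standard library are available. Lean on these libraries where they do the work, as an engineer would, in place of code of your own. Each camera call takes 0.05 s, during which the arm holds its last target.

## Working session

There is one attempt and no reset: what is moved stays moved. The work goes in short steps, Python scripts to look and compute and a shell command to move; the robot and the scene stay as the last step left them, time stands still between calls to the robot, and variables do not carry over. Pictures are saved under pics/ and viewed, and the job is handed in when it is done.

```bash
mkdir -p pics; ls; python3 - <<'E'
from plant import get_obs, capture, calibration
import cv2,numpy as np
o=get_obs(); print(o)
for n in ("scene","top"):
    p,d=capture(n); cv2.imwrite(f"pics/{n}0.png",p[:,:,::-1]); np.savez(f"{n}0.npz",p=p,d=d); c=calibration(n); print(n,c)
E
```

```text
pics
{'time': 0.0, 'joint_positions': array([-1.46700390e+00,  3.42758601e-01,  1.52501860e+00,  2.42982978e-05,
        1.27537644e+00, -1.46003338e-01]), 'dq': array([ 0.00094272,  0.00150137,  0.0002852 ,  0.00164544, -0.0011023 ,
        0.00044199]), 'tau': array([ 9.57908669e-04, -4.31235945e+01, -2.44217777e+01,  7.19769322e-02,
        5.58606035e-02, -1.18721473e-04]), 'tool_pos': array([ 129.76775765, -508.28920671,  221.42578575]), 'tcp_rot': array([-3.14005165e+00, -2.50089012e-04,  2.49788481e-01]), 'contact_force': array([-0.30557792, -0.74105663, -0.29070681]), 'moment': array([ 0.02661614,  0.03745977, -0.04096705]), 'grip_width': 92.06025247940615}
scene {'fovy': 44.408244659495416, 'cx': 318.73637426868913, 'cy': 195.3079398705154, 'k1': -0.08271696045319268, 'R': array([[-0.79151177, -0.61098897, -0.01419798],
       [-0.25807512,  0.35520411, -0.89845827],
       [ 0.55399128, -0.70747616, -0.43882929]]), 't': array([ 595.68871698,  181.88588517, 1293.16074995])}
top {'fovy': 47.40291367943632, 'cx': 319.1885186685644, 'cy': 202.43915941367095, 'k1': -0.12247788318354987, 'R': array([[-0.22174128, -0.97497718, -0.01582111],
       [-0.75776171,  0.18250562, -0.62648933],
       [ 0.61370025, -0.12692991, -0.77926941]]), 't': array([337.75019443, 479.19209429, 842.8530534 ])}
```

View pics/scene0.png

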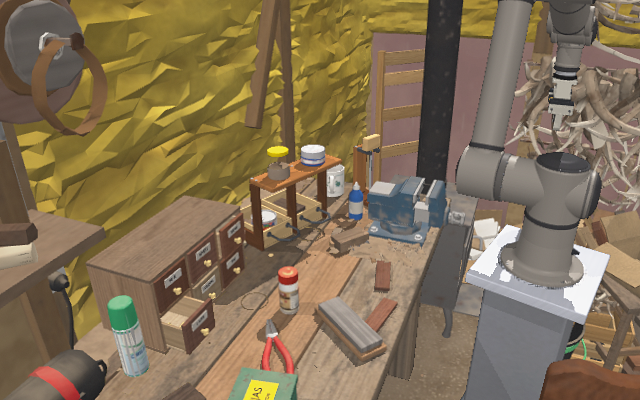

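View pics/top0.png

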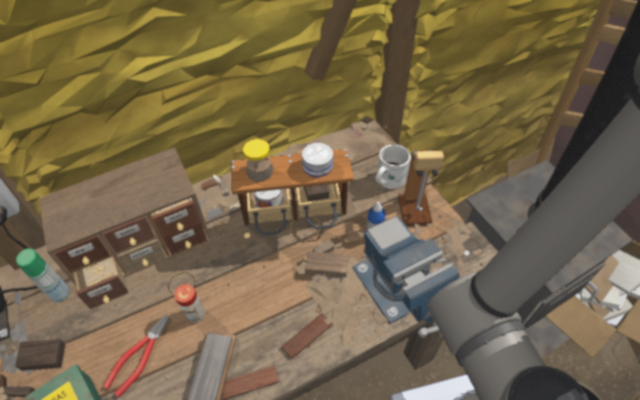

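The scene camera shows the rack in the middle, with the stand and hook behind the vise at about (370,160) and the red-lid jar at (288,290). The top camera shows the rack at (290,190), with the tin in the left tray (268,195) and the sanding block in the right (318,193). The stand is at (420,190). I'll enlarge and deproject.

```bash
cat > h.py <<'E'
import numpy as np, cv2
from plant import calibration
def K(c):
    f=200/np.tan(np.radians(c['fovy'])/2); return f
def proj(n,X):
    c=calibration(n); X=np.atleast_2d(X); C=X@np.array(c['R']).T+c['t']; s=C[:,:2]/C[:,2:]; r2=(s**2).sum(1,keepdims=True)
    return s*(1+c['k1']*r2)*K(c)+[c['cx'],c['cy']]
def rays(n,uv):
    c=calibration(n); d=(np.atleast_2d(uv)-[c['cx'],c['cy']])/K(c); s=d.copy()
    for _ in range(20): s=d/(1+c['k1']*(s**2).sum(1,keepdims=True))
    return s
def depthpt(n,uv,z):
    c=calibration(n); s=rays(n,uv); z=np.atleast_1d(z)[:,None]
    C=np.hstack([s*z,z]); return (C-c['t'])@np.array(c['R'])
def atz(n,uv,h):
    c=calibration(n); s=rays(n,uv); R=np.array(c['R']); D=np.hstack([s,np.ones((len(s),1))])@R; o=-R.T@c['t']
    return o+D*((h-o[2])/D[:,2:])
def cloud(n,d):
    v,u=np.mgrid[:400,:640]; return depthpt(n,np.c_[u.ravel(),v.ravel()].astype(float),d.ravel()).reshape(400,640,3)
E
python3 - <<'E'
from h import *
z=np.load('top0.npz'); W=cloud('top',z['d']); np.save('W0.npy',W)
for (u,v) in [(325,262),(310,318),(186,292),(376,210),(290,170),(235,180),(348,180),(430,157),(420,210),(322,238),(350,220)]:
    print(u,v,W[v,u].round(0),z['d'][v,u])
s=np.load('scene0.npz'); W2=cloud('scene',s['d'])
for (u,v) in [(288,275),(348,240),(372,140),(356,205)]: print('s',u,v,W2[v,u].round(0))
p=z['p'][120:300,220:460,::-1]; cv2.imwrite('pics/topz.png',cv2.resize(p,None,fx=3.3,fy=3.3,interpolation=cv2.INTER_CUBIC))
p=s['p'][120:270,230:450,::-1]; cv2.imwrite('pics/scz.png',cv2.resize(p,None,fx=3.6,fy=3.6,interpolation=cv2.INTER_CUBIC))
E
```

```text
325 262 [473. 224.  32.] 1079.5127
310 318 [356. 287.  -0.] 1025.0625
186 292 [424. 538. 105.] 952.63293
376 210 [-79. 349. 962.] 0.0
290 170 [614. 270. 217.] 1016.2468
235 180 [614. 394. 216.] 1000.92114
348 180 [559. 151. 212.] 1001.7301
430 157 [567. -42. 230.] 1016.8372
420 210 [550. -40.  57.] 1141.4816
322 238 [563. 211.  -0.] 1161.8678
350 220 [603. 126.  -2.] 1198.6058
s 288 275 [411. 552. 106.]
s 348 240 [457. 250.  32.]
s 372 140 [569. -42. 217.]
s 356 205 [534.  95.  54.]
```

View pics/topz.png

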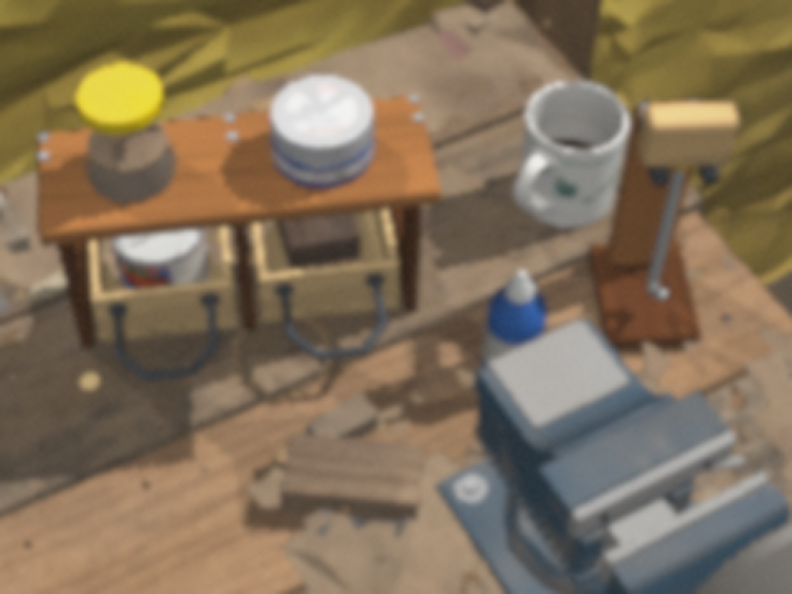

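View pics/scz.png

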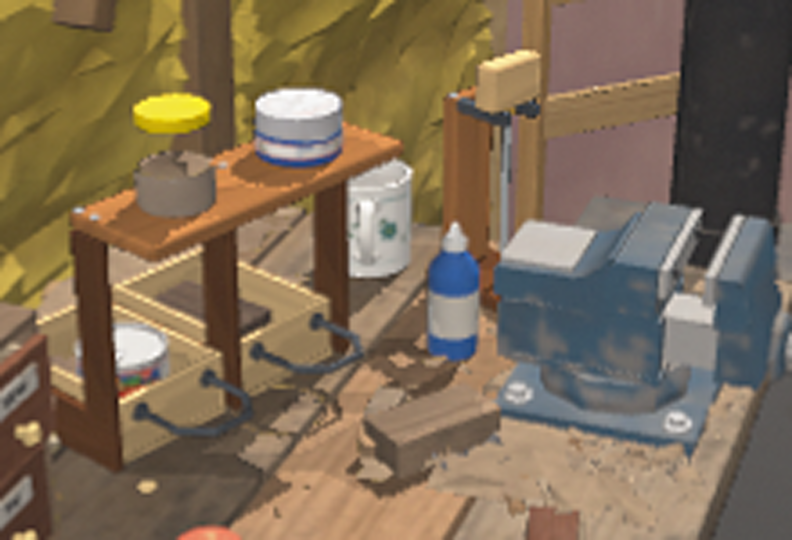

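Enlarged, the sand tray is the right bay, with its loop at topz (335,320) and the wooden block at (350,475). The hook's handle is at (690,135), and the blue bottle stands close to the vise. Next I'll fit the poses from the cloud.

```bash
python3 - <<'E'
from h import *
out=np.zeros((2,450*2//2,750,3),np.uint8)
imgs=[]
for n in ('top','scene'):
    z=np.load(n+'0.npz'); W=cloud(n,z['d']).reshape(-1,3); ok=(z['d'].ravel()>0)&(W[:,2]>-20)&(W[:,2]<300)
    W=W[ok]; col=z['p'].reshape(-1,3)[ok]
    im=np.zeros((500,800,3),np.uint8)
    # row = (800-x), col=(650-y)
    o=np.argsort(W[:,2]); W=W[o]; col=col[o]
    r=(800-W[:,0]).astype(int); c=(650-W[:,1]).astype(int)
    for i in np.where((r>=1)&(r<499)&(c>=1)&(c<799))[0]: im[r[i]-1:r[i]+2,c[i]-1:c[i]+2]=col[i]
    cv2.imwrite(f'pics/ortho_{n}.png',im[:,:,::-1])
E
```

```text
(no output)
```

View pics/ortho_top.png

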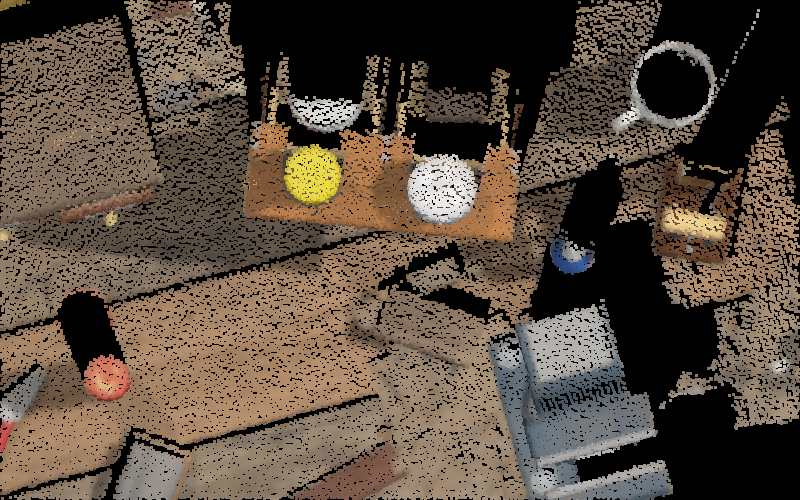

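View pics/ortho_scene.png

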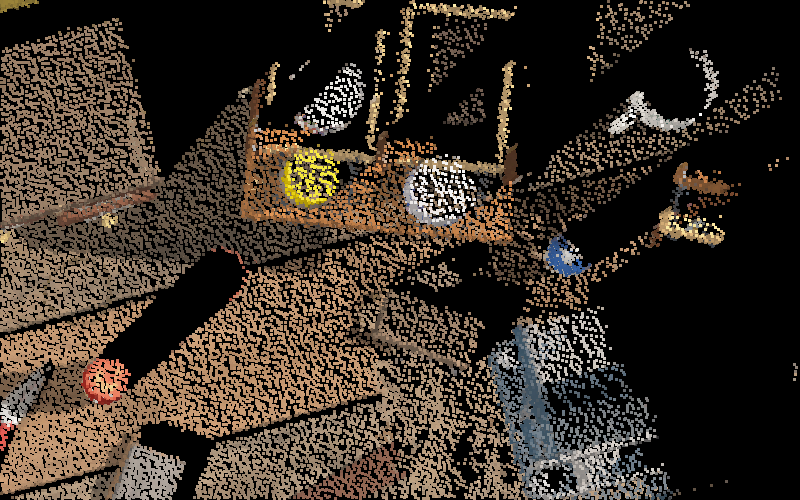

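```bash
python3 - <<'E'
from h import *
Ws=[];Cs=[]
for n in ('top','scene'):
    z=np.load(n+'0.npz'); W=cloud(n,z['d']).reshape(-1,3); ok=z['d'].ravel()>0
    Ws.append(W[ok]);Cs.append(z['p'].reshape(-1,3)[ok].astype(int))
def sel(i,x0,x1,y0,y1,z0,z1):
    W=Ws[i];m=(W[:,0]>x0)&(W[:,0]<x1)&(W[:,1]>y0)&(W[:,1]<y1)&(W[:,2]>z0)&(W[:,2]<z1);return W[m]
def rect(P):
    r=cv2.minAreaRect(P[:,:2].astype(np.float32)); return [np.round(a,1) for a in r]
for i in (0,1):
    print('block',rect(b:=sel(i,410,530,150,290,27,40)),b.mean(0).round(1),len(b))
    print('scraps z', sel(i,520,550,180,230,3,60)[:,2].round(0)[:10], sel(i,460,500,275,300,3,60)[:,2].round(0)[:10])
    print('handle',rect(h:=sel(i,530,620,-100,10,222,240)),h.mean(0).round(1),len(h))
    s=sel(i,530,700,130,415,205,222); print('shelf',rect(s),s[:,2].mean())
    print('red',rect(s:=sel(i,380,460,500,580,98,115)),s[:,2].max()); print('bottle cap',rect(s:=sel(i,500,600,50,120,60,130)),s[:,2].max(),s.mean(0))
    print('bench z',np.median(sel(i,300,520,300,450,-15,15)[:,2]))
E
```

```text
block [array([473.3, 219.5]), array([100.1,  53.7]), np.float64(69.8)] [471.5 219.9  32.1] 795
scraps z [26. 22. 21. 25. 23. 22. 21. 23. 24. 22.] [6. 3. 6. 5. 5. 3. 5. 5. 4. 4.]
handle [array([578.1, -44.3]), array([62.7, 27.4]), np.float64(79.9)] [575.3 -43.1 228.4] 246
shelf [array([618.7, 267.4]), array([270.8,  98.4]), np.float64(84.6)] 214.65671857100807
red [array([421.7, 543.4]), array([43.8, 43. ]), np.float64(14.5)] 111.6995225108821
bottle cap [array([544.9,  77.8]), array([43.7, 37.6]), np.float64(67.6)] 122.31724589518979 [541.0225259   79.86148847  87.35943796]
bench z 0.40837079896249134
block [array([471.3, 221.3]), array([103.3,  56. ]), np.float64(70.7)] [469.3 223.5  31.3] 360
scraps z [21. 23. 24. 25. 25. 23. 22. 21. 23. 22.] [32. 13. 22. 18. 21.  3. 15. 16.  3.  3.]
handle [array([573.1, -42.2]), array([64.3, 24.2]), np.float64(86.1)] [571.2 -39.4 227.1] 71
shelf [array([616.9, 270.1]), array([271. , 100.9]), np.float64(85.2)] 213.5591440589184
red [array([419.6, 543.7]), array([42.4, 43.5]), np.float64(41.2)] 108.79357932162758
bottle cap [array([542. ,  85.5]), array([41.4, 30.7]), np.float64(39.5)] 119.70836868761309 [542.06429559  86.90424821  84.06417147]
bench z -0.38144889617314726
```

```bash
python3 - <<'E'
from h import *
z=np.load('top0.npz'); W=cloud('top',z['d']); W[z['d']==0]=np.nan
# height map of region, 10mm grid max
P=W.reshape(-1,3); P=P[np.isfinite(P[:,0])]
for x in range(570,400,-8):
    row=''
    for y in range(300,140,-8):
        m=(abs(P[:,0]-x)<=4)&(abs(P[:,1]-y)<=4)&(P[:,2]<300); row+='%4s'%(int(round(np.median(P[m,2]))) if m.any() else '.')
    print(x,row)
# loop: dark pixels crop
p=z['p'][190:240,285:355,::-1]; cv2.imwrite('pics/loop.png',cv2.resize(p,None,fx=11,fy=11,interpolation=cv2.INTER_CUBIC))
E
```

```text
570    1   0   0   1 208 207 209 208 209 207 206 204 206 123  43  42 214 215 214 213
562   -3  -4   0  -1   1   0   0   0   2   0   1   2   1  46 123 206 207 207 208 208
554    0  -1   1   1   0   1   0   2  -1   0   0   1   0   .   0   0   1   1   0   1
546    0   1   0   0   1   0  -1   0  -1   0   1   5   .   .   2   0   0   0  -1  -1
538    0   0  -1   1   1   0   1   0  -1   .  21  20  23  22   3   1   2   1   3   1
530    1   1   0   1   1   0   .   0  23  24  23  22  22  22   4   3   3   1   0  -1
522   -1  -1   0   1   0   1  21  19  24  22  22  22  23  21   7  -1   1   0   0   0
514   -1   0   0   0   .  23  29   .  23  23  22  19  14   5   0   1   2   0   1  -1
506   -1   0   0   1  17  30  33  31  33  27  22   .   .   .   .   2   0   0   0   0
498    0   0   0   5   7  33  31  32  32  31  32  32  31   .   .   .   .   .   1  -1
490    0   5   5   4  31  33  32  33  32  31  32  32  31  32  31   .   .  -1   1   1
482    0   1   3   3  32  33  33  33  32  32  32  33  34  31  33  30  33  31  11  10
474   -1   0   3   5  32  31  33  33  33  32  31  33  32  33  32  32  33  15  12  11
466    1   0  -1   6  21  24  32  33  33  33  33  32  33  32  31  32  31   9   8   9
458    0   0  -1  -1   0  13  17  24  32  31  32  32  33  33  32  31  10   7  16  16
450    1  -1   1   0   1   9  12  12  16  21  27  32  32  33  33  32   8   8  14  17
442   -1  -1   0   1   9  12  10   8   7   6   5  12  17  27  31  27   7   6  10  22
434    1  -1   0   9   9   8   7   7   5   7   7   7   7   9  16  11   5   6   9  17
426    0   1  -1   7   8  10   9   9   9   5   8   8   8  10   9   8   9   7   7  17
418    2  -1   0   1   6  10  11  11   9   7   5   6  10  10  12   9   9   8   7  16
410    1   0  -1  -2   3   7  12   8   9   7   6  10  12  14  13  10  10   7   7  15
402   -9  -9 -11-389   8   7   7   9   8   6   9  12  14  14  13  12   9   8   8  11
```

View pics/loop.png

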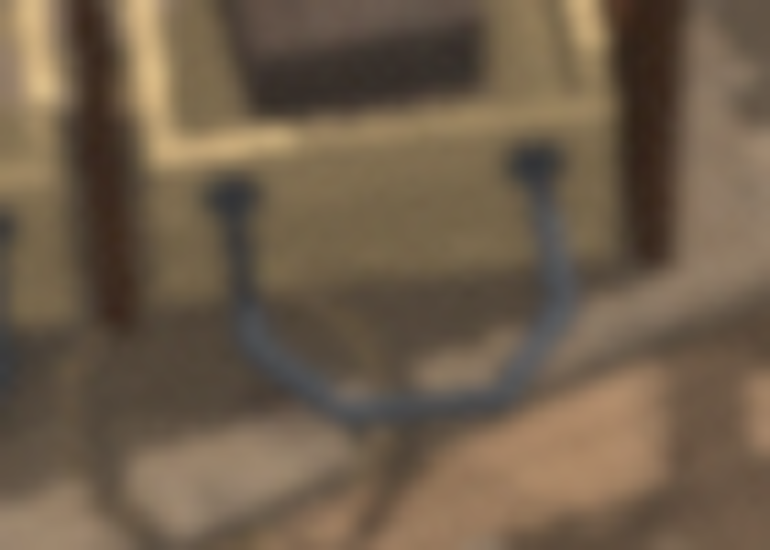

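```bash
python3 - <<'E'
from h import *
px=np.array([[345,410],[500,398],[422,406],[235,195],[535,165],[245,320],[570,285]],float)/11+[285,190]
print(atz('top',px,40).round(1))
# tray front top edge in crop (160,160)-(600,105) z=55
print(atz('top',np.array([[160,160],[600,108]])/11+[285,190],55).round(1))
E
python3 - <<'E'
import cv2,numpy as np
p=np.load('scene0.npz')['p'][185:240,290:345,::-1]; cv2.imwrite('pics/loops.png',cv2.resize(p,None,fx=10,fy=10,interpolation=cv2.INTER_CUBIC))
E
```

```text
[[571.4 223.   40. ]
 [566.5 188.1  40. ]
 [568.4 205.8  40. ]
 [637.8 234.6  40. ]
 [630.1 164.2  40. ]
 [601.6 239.8  40. ]
 [593.9 164.8  40. ]]
[[640.3 251.3  55. ]
 [631.5 148.3  55. ]]
```

View pics/loops.png

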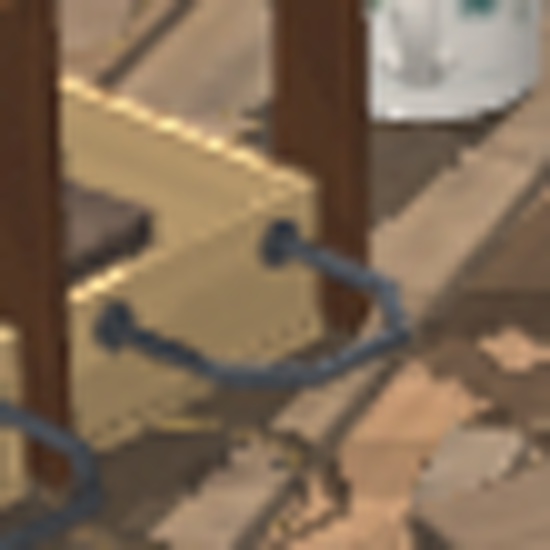

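The loop's outer bar is at about (568.5, 206, 40) and the tray yaw is about -5°. The shelf front lies almost directly above the bar. The wooden block is at (472.5, 220) with yaw -20°, and it starts the job. I'll write a helper that works out rows in tool axes.

```bash
cat > plan.py <<'E'
import sys,numpy as np
from plant import get_obs
from scipy.spatial.transform import Rotation as Ro
def plan(x,y,z,psi,n=None,step=48):
    o=get_obs(); p=o['tool_pos'].copy(); R=Ro.from_euler('xyz',o['tcp_rot']); T=np.array([x,y,z],float)
    t=R.as_matrix(); cur=np.degrees(np.arctan2(t[1,0],t[0,0])); dy=-((psi-cur+180)%360-180)
    if n is None: n=int(max(1,np.ceil(np.abs(T-p).max()/step),np.ceil(np.linalg.norm(T-p)/49.5),np.ceil(abs(dy)/8.4)))
    print('t',o['time'].round(2),'cur',p.round(1),'psi',round(cur,1),'tilt',np.round(np.degrees(np.arccos(-t[2,2])),2),'F',o['contact_force'].round(1),'w',round(o['grip_width'],1),'J',o['joint_positions'].round(2))
    d=(T-p)/n
    for i in range(n):
        s=R.inv().apply(d); print('   ',np.round(s,1).tolist(),round(dy/n,2)); R=R*Ro.from_euler('z',dy/n,degrees=True)
a=[float(v) for v in sys.argv[1:]]
plan(*a[:4],n=int(a[4]) if len(a)>4 else None)
E
python3 plan.py 380 -230 320 40
```

```text
Traceback (most recent call last):
  File "plan.py", line 13, in <module>
    plan(*a[:4],n=int(a[4]) if len(a)>4 else None)
    ~~~~^^^^^^^^^^^^^^^^^^^^^^^^^^^^^^^^^^^^^^^^^^
  File "plan.py", line 8, in plan
    print('t',o['time'].round(2),'cur',p.round(1),'psi',round(cur,1),'tilt',np.round(np.degrees(np.arccos(-t[2,2])),2),'F',o['contact_force'].round(1),'w',round(o['grip_width'],1),'J',o['joint_positions'].round(2))
              ^^^^^^^^^^^^^^^
AttributeError: 'float' object has no attribute 'round'
```

```bash
sed -i "s/o\['time'\].round(2)/round(o['time'],2)/" plan.py
python3 plan.py 380 -230 320 40
```

```text
t 0.1 cur [ 129.7 -508.3  221.5] psi 14.3 tilt 0.08 F [-0.5  0.2 -0. ] w 92.0 J [-1.47  0.34  1.52 -0.    1.28 -0.15]
    [38.9, -26.0, -12.3] -3.21
    [40.3, -23.8, -12.3] -3.21
    [41.6, -21.5, -12.3] -3.21
    [42.7, -19.1, -12.3] -3.21
    [43.7, -16.7, -12.3] -3.21
    [44.6, -14.2, -12.3] -3.21
    [45.3, -11.7, -12.3] -3.21
    [45.9, -9.1, -12.3] -3.21
```

```bash
python3 -m jog '[0,39,-26,-20,-3.2, 0,40,-24,-20,-3.2, 0,41,-22,-20,-3.2, 0,43,-19,-20,-3.2, 0,44,-17,-20,-3.2]'; python3 plan.py 380 -230 320 40
```

```text
time: 0.6
tool_pos: [281.5, -334.9, 317.0]
tcp_rot: [-3.13, -0.003, 0.529]
contact_force: [1.4, -0.3, -0.1]
grip_width: 91.9
t 0.6 cur [ 281.5 -334.9  317. ] psi 30.3 tilt 0.71 F [ 1.4 -0.3 -0.1] w 91.9 J [-1.05  0.12  1.55  0.    1.48 -0.01]
    [46.0, -13.6, -0.7] -3.23
    [46.7, -11.0, -0.7] -3.23
    [47.2, -8.4, -0.7] -3.23
```

```bash
python3 plan.py 440 60 320 70
```

```text
t 0.6 cur [ 281.5 -334.9  317. ] psi 30.3 tilt 0.71 F [ 1.4 -0.3 -0.1] w 91.9 J [-1.05  0.12  1.55  0.    1.48 -0.01]
    [37.3, -29.0, 0.1] -4.41
    [39.5, -26.0, 0.1] -4.41
    [41.4, -22.9, 0.1] -4.41
    [43.0, -19.7, 0.1] -4.41
    [44.4, -16.3, 0.1] -4.41
    [45.5, -12.9, 0.1] -4.41
    [46.4, -9.3, 0.1] -4.41
    [46.9, -5.7, 0.1] -4.41
    [47.2, -2.1, 0.1] -4.41
```

```bash
python3 -m jog '[0,37,-29,0,-4.4, 0,39.5,-26,0,-4.4, 0,41.5,-23,0,-4.4, 0,43,-20,0,-4.4, 0,44.5,-16,0,-4.4]'; python3 -m jog '[0,45.5,-13,0,-4.4, 0,46,-9,0,-4.4, 0,47,-6,0,-4.4, 0,47,-2,0,-4.4]';python3 plan.py 454 226 220 70
```

```text
time: 1.1
tool_pos: [371.5, -107.1, 320.7]
tcp_rot: [-3.137, -0.007, 0.927]
contact_force: [0.7, -0.7, -0.2]
grip_width: 91.9
time: 1.5
tool_pos: [438.9, 77.4, 322.0]
tcp_rot: [-3.139, -0.008, 1.248]
contact_force: [1.6, -0.8, 0.1]
grip_width: 91.7
t 1.5 cur [438.9  77.4 322. ] psi 71.5 tilt 0.46 F [ 1.6 -0.8  0.1] w 91.7 J [-0.    0.13  1.53  0.01  1.48  0.32]
    [36.2, -8.2, 25.8] 0.37
    [36.2, -8.4, 25.8] 0.37
    [36.1, -8.6, 25.8] 0.37
    [36.1, -8.9, 25.8] 0.37
```

```bash
python3 -m jog '[0,36,-8,26,0.4, 0,36,-8,26,0.4, 0,36,-9,26,0.4, 0,36,-8,26,0.4, 0,0,0,0,0]';python3 plan.py 457 226 90 69.8; python3 - <<'E'
from h import *
from plant import capture
p,d=capture('top'); cv2.imwrite('pics/t1.png',cv2.resize(p[150:320,240:480,::-1],None,fx=3,fy=3))
E
```

```text
time: 2.0
tool_pos: [454.9, 236.5, 214.1]
tcp_rot: [-3.139, -0.007, 1.228]
contact_force: [0.3, -0.4, 0.7]
grip_width: 92.2
t 2.0 cur [454.9 236.5 214.1] psi 70.3 tilt 0.44 F [ 0.3 -0.4  0.7] w 92.2 J [0.33 0.32 1.57 0.01 1.24 0.67]
    [-3.4, 1.9, 41.3] 0.18
    [-3.4, 1.9, 41.3] 0.18
    [-3.4, 2.0, 41.3] 0.18
```

View pics/t1.png

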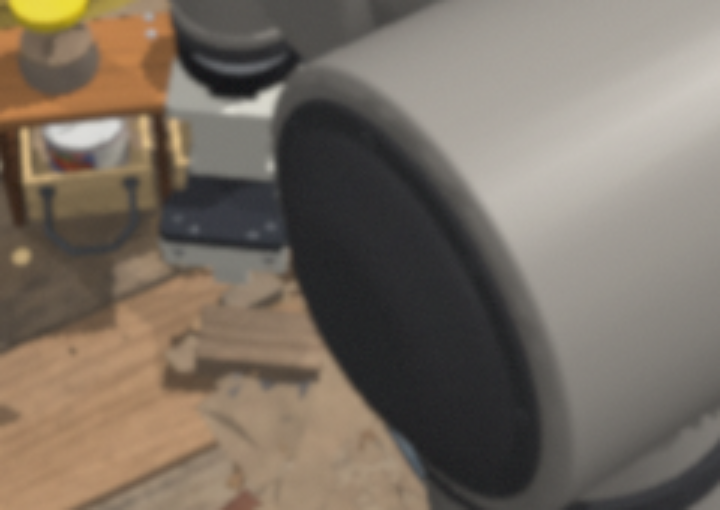

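The picture shows the gripper hovering above the block, which is at (255,335) in the crop, with the forearm clear of things. Descending.

```bash
python3 -m jog '[0,-3.5,2,41,0.2, 0,-3.5,2,41,0.2, 0,-3.5,2,41,0.2, 0,0,0,0,0]';python3 plan.py 457 226 34 69.8
```

```text
time: 2.45
tool_pos: [461.1, 222.2, 93.3]
tcp_rot: [3.135, -0.012, 1.217]
contact_force: [-0.3, -0.7, 0.3]
grip_width: 91.3
t 2.45 cur [461.1 222.2  93.3] psi 69.7 tilt 0.79 F [-0.3 -0.7  0.3] w 91.3 J [0.3  0.46 1.75 0.01 0.93 0.65]
    [0.7, -2.8, 29.6] -0.04
    [0.7, -2.8, 29.6] -0.04
```

```bash
python3 -m jog '[0,1,-3,25,0, 0,1,-3,20,0, 0,0,-1,14,0, 0,0,0,0,0]';python3 plan.py 457 226 34 69.8
```

```text
time: 2.85
tool_pos: [462.1, 226.0, 41.3]
tcp_rot: [3.125, -0.018, 1.213]
contact_force: [0.0, -0.4, 0.7]
grip_width: 92.2
t 2.85 cur [462.1 226.   41.3] psi 69.5 tilt 1.4 F [ 0.  -0.4  0.7] w 92.2 J [0.3  0.53 1.8  0.01 0.79 0.66]
    [-1.9, -4.9, 7.2] -0.28
```

```bash
python3 -m jog '[0,-2,-5,7,0, 0,0,0,0,0, 1,0,0,0,0, 1,0,0,0,0, 1,0,0,0,0]';python3 -m jog '[1,0,0,0,0, 1,0,0,0,0, 1,0,0,0,0]';python3 plan.py 457 226 34 69.8
```

```text
time: 3.35
tool_pos: [460.8, 226.4, 40.4]
tcp_rot: [3.117, -0.025, 1.213]
contact_force: [0.1, 0.6, 0.7]
grip_width: 72.3
time: 3.65
tool_pos: [461.1, 226.5, 40.9]
tcp_rot: [3.116, -0.025, 1.213]
contact_force: [0.6, -0.1, -0.5]
grip_width: 48.4
t 3.65 cur [461.1 226.5  40.9] psi 69.5 tilt 2.03 F [ 0.6 -0.1 -0.5] w 48.4 J [0.3  0.53 1.81 0.01 0.77 0.66]
    [-2.0, -3.8, 6.7] -0.32
```

```bash
python3 -m jog '[1,0,0,0,0, 1,0,0,-10,0, 1,0,0,-10,0]';python3 plan.py 457 226 120 69.8
```

```text
time: 3.95
tool_pos: [459.4, 225.9, 60.7]
tcp_rot: [3.119, -0.023, 1.213]
contact_force: [0.9, -0.2, 0.2]
grip_width: 24.5
t 3.95 cur [459.4 225.9  60.7] psi 69.5 tilt 1.84 F [ 0.9 -0.2  0.2] w 24.5 J [0.3  0.5  1.79 0.01 0.82 0.66]
    [0.3, -0.5, -29.7] -0.16
    [0.3, -0.5, -29.7] -0.16
```

```bash
cat > look.py <<'E'
import sys
from h import *
from plant import capture
n,out,u0,v0,u1,v1,f=sys.argv[1],sys.argv[2],*map(float,sys.argv[3:8])
p,d=capture(n); np.savez(out+'.npz',p=p,d=d)
cv2.imwrite(f'pics/{out}.png',cv2.resize(p[int(v0):int(v1),int(u0):int(u1),::-1],None,fx=f,fy=f,interpolation=cv2.INTER_CUBIC))
E
python3 look.py scene s2 250 130 450 280 4
```

```text
(no output)
```

View pics/s2.png

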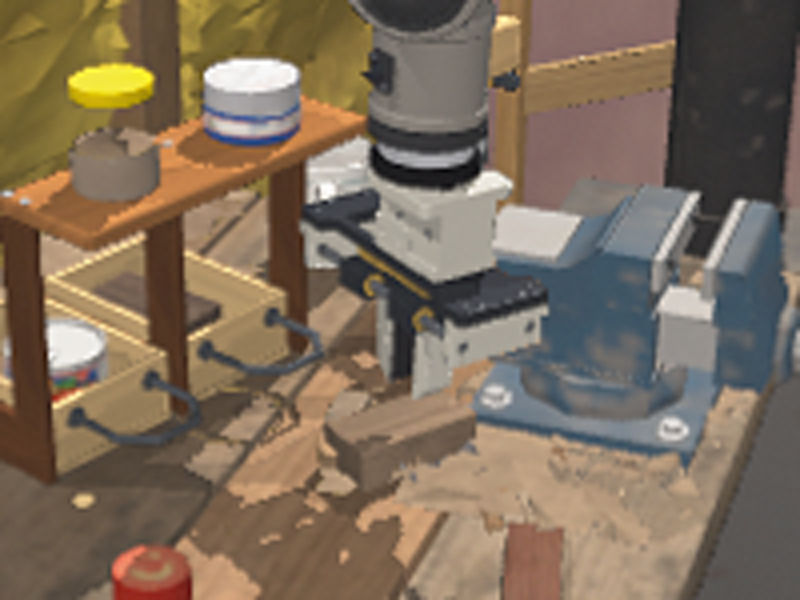

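The fingers closed and came up without the block, which still lies at crop (400,440). Next I'll measure where it is now.

```bash
python3 - <<'E'
from h import *
for f in ('scene0','s2'):
    z=np.load(f+'.npz'); W=cloud('scene',z['d']).reshape(-1,3); W=W[z['d'].ravel()>0]
    m=(W[:,0]>410)&(W[:,0]<540)&(W[:,1]>150)&(W[:,1]<300)&(W[:,2]>28)&(W[:,2]<36); P=W[m]
    print(f,cv2.minAreaRect(P[:,:2].astype(np.float32)),len(P),P.min(0),P.max(0))
p=np.load('s2.npz'); 
from plant import get_obs
o=get_obs(); print(o['tool_pos'],o['tcp_rot'])
from scipy.spatial.transform import Rotation as Ro
R=Ro.from_euler('xyz',o['tcp_rot']).as_matrix(); print(proj('scene',o['tool_pos']), proj('scene',o['tool_pos']+R[:,2]*25), 'crop', (proj('scene',o['tool_pos']+R[:,2]*25)-[250,130])*4)
E
```

```text
scene0 ((471.25384521484375, 221.32037353515625), (103.2966079711914, 56.02031707763672), 70.6609115600586) 350 [430.14401141 166.30466765  28.02092703] [508.85382626 275.22712848  35.80428344]
s2 ((471.8799743652344, 221.266845703125), (102.7132797241211, 56.86390686035156), 70.54743194580078) 333 [432.58128313 168.68467388  28.09326942] [512.00248477 276.30267598  35.99401645]
[460.31503374 226.17389607  62.35521025] [ 3.11689219 -0.02458009  1.21280339]
[[351.93583724 226.75709488]] [[351.48435549 234.47829854]] crop [[405.93742196 417.91319418]]
```

```bash
python3 - <<'E'
from h import *
z=np.load('s2.npz'); W=cloud('scene',z['d'])
for (u,v) in [(425,380),(430,390),(420,385),(400,375),(395,365),(440,370),(490,340),(540,335),(520,300),(470,250)]:
    a,b=250+u/4,130+v/4; print((u,v),W[int(round(b)),int(round(a))].round(0))
E
```

```text
(425, 380) [438. 240.  82.]
(430, 390) [439. 228.  66.]
(420, 385) [438. 245.  81.]
(400, 375) [471. 220.  64.]
(395, 365) [470. 227.  78.]
(440, 370) [431. 231.  90.]
(490, 340) [375. 262. 142.]
(540, 335) [422. 112.  65.]
(520, 300) [364. 244. 167.]
(470, 250) [406. 236. 189.]
```

```bash
python3 look.py scene s3 310 170 400 250 8.8;  python3 look.py top t3 240 150 440 300 4
```

```text
(no output)
```

View pics/s3.png

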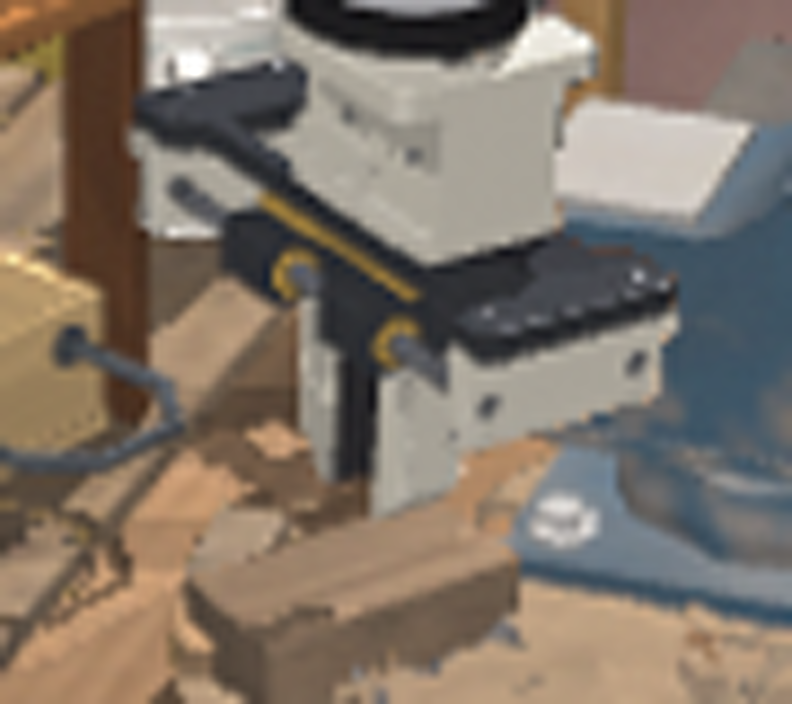

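View pics/t3.png

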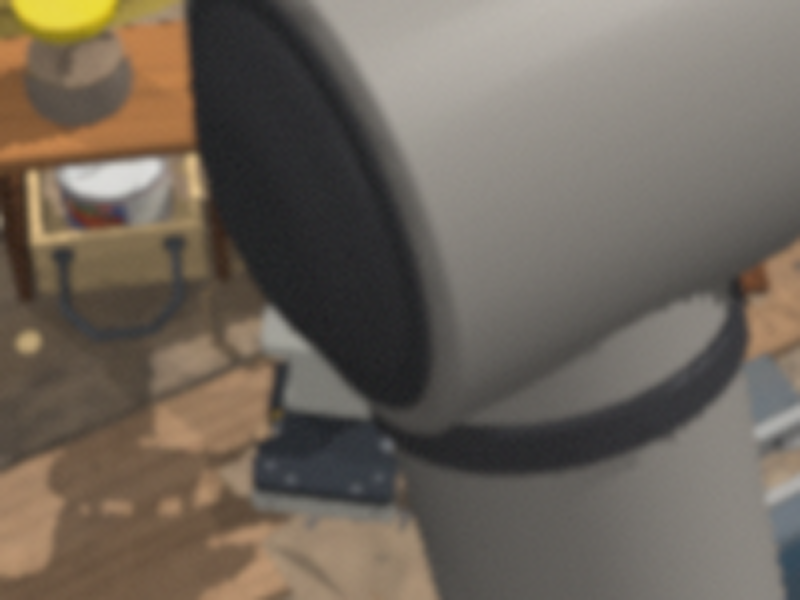

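```bash
python3 - <<'E'
from h import *
from plant import get_obs
from scipy.spatial.transform import Rotation as Ro
o=get_obs(); R=Ro.from_euler('xyz',o['tcp_rot']).as_matrix()
print(o['tool_pos'],o['grip_width'],o['joint_positions'].round(3))
z=np.load('s3.npz'); W=cloud('scene',z['d']).reshape(-1,3)[z['d'].ravel()>0]
T=(W-o['tool_pos'])@R
m=(abs(T[:,0])<45)&(abs(T[:,1])<110)&(T[:,2]<22)&(T[:,2]>-110)
T=T[m]
for a in range(-110,22,8):
    s=T[(T[:,2]>=a)&(T[:,2]<a+8)]
    if len(s): print(a,len(s),s[:,:2].min(0).round(),s[:,:2].max(0).round())
E
```

```text
[460.14390399 226.12796972  61.15308264] 12.537033641812608 [0.305 0.495 1.794 0.006 0.818 0.659]
-110 153 [-36. -98.] [39. 87.]
-102 171 [-36. -97.] [39. 91.]
-94 182 [-34. -92.] [40. 85.]
-86 156 [-34. -92.] [40. 83.]
-78 88 [-38. -90.] [38. 81.]
-70 6 [-36. -84.] [15. 27.]
-62 20 [  1. -32.] [13. 28.]
-54 35 [ -4. -33.] [14. 28.]
-46 36 [ -4. -32.] [14. 28.]
-38 47 [ -8. -33.] [14. 26.]
-30 46 [ -9. -32.] [15. 26.]
-22 42 [-10. -30.] [13. 26.]
-14 25 [ -8. -20.] [13. 21.]
18 11 [ 3. 99.] [ 41. 108.]
```

```bash
python3 - <<'E'
from h import *
from scipy.spatial.transform import Rotation as Ro
tp=np.array([129.767,-508.289,221.426]); R=Ro.from_euler('xyz',[-3.14005165e+00,-2.50089012e-04,2.49788481e-01]).as_matrix()
z=np.load('scene0.npz'); W=cloud('scene',z['d']).reshape(-1,3)[z['d'].ravel()>0]
T=(W-tp)@R
m=(abs(T[:,0])<60)&(abs(T[:,1])<120)&(T[:,2]<60)&(T[:,2]>-150)
T=T[m]
for a in range(-150,60,8):
    s=T[(T[:,2]>=a)&(T[:,2]<a+8)]
    if len(s): print(a,len(s),s[:,:2].min(0).round(),s[:,:2].max(0).round())
E
```

```text
-150 44 [-25. -60.] [ 23. -11.]
-142 42 [-23. -57.] [25. 11.]
-134 39 [-21. -58.] [26.  8.]
-126 42 [-23. -59.] [ 23. -14.]
-118 132 [ -36. -102.] [34. 99.]
-110 82 [ -37. -103.] [35. 96.]
-102 78 [ -35. -103.] [35. 86.]
-94 64 [-36. -97.] [35. 78.]
-86 70 [-38. -94.] [35. 70.]
-78 62 [-39. -93.] [34. 51.]
-70 10 [-13. -85.] [ 27. -68.]
-62 17 [-12. -72.] [  9. -46.]
-54 20 [-11. -74.] [  8. -57.]
-46 13 [-10. -71.] [  9. -58.]
-38 18 [-13. -70.] [ 9. 44.]
-30 24 [-12. -76.] [10. 51.]
-22 21 [-13. -70.] [ 9. 53.]
-14 17 [-12. -62.] [10. 58.]
-6 1 [ -6. -48.] [ -6. -48.]
```

My depth readings of the gripper, at the start and now, put the fingertips about 7 mm behind the reported TCP. They should be 25 mm ahead, so the whole gripper sits about 32 mm higher than described. That is why the grasp closed above the block. I'll work with grasp point z = TCP z + 26 and check it by touch.

```bash
python3 -m jog '[0,0,0,0,0, 0,0,0,0,0, 0,0,0,0,0, 0,0,0,0,0, 0,0,0,0,0]'; python3 -m jog '[0,0,0,0,0, 0,0,0,0,0, 0,0,0,0,0, 0,0,0,0,0]'; python3 plan.py 457 226 10 69.8
```

```text
time: 4.6
tool_pos: [459.7, 225.9, 60.7]
tcp_rot: [3.118, -0.024, 1.213]
contact_force: [-0.9, -1.0, 0.2]
grip_width: 47.6
time: 5.0
tool_pos: [459.5, 225.9, 60.5]
tcp_rot: [3.118, -0.024, 1.213]
contact_force: [-0.2, 0.3, -1.0]
grip_width: 80.1
t 5.0 cur [459.5 225.9  60.5] psi 69.5 tilt 1.9 F [-0.2  0.3 -1. ] w 80.1 J [0.3  0.5  1.8  0.01 0.82 0.66]
    [-1.0, -1.8, 25.2] -0.16
    [-1.0, -1.8, 25.2] -0.16
```

```bash
python3 -m jog '[0,0,2,20,0, 0,0,2,20,0, 0,0,0,10,0]'; python3 plan.py 464 223.5 -2 69.8
```

```text
time: 5.3
tool_pos: [466.8, 225.8, 11.2]
tcp_rot: [3.114, -0.027, 1.213]
contact_force: [-0.1, 0.3, 0.3]
grip_width: 91.7
t 5.3 cur [466.8 225.8  11.2] psi 69.5 tilt 2.21 F [-0.1  0.3  0.3] w 91.7 J [0.3  0.58 1.82 0.01 0.7  0.65]
    [-3.5, -2.1, 13.0] -0.3
```

```bash
python3 -m jog '[0,-2,-2,6,0, 0,-2,-2,7,0, 1,0,0,0,0]'; python3 -m jog '[1,0,0,0,0, 1,0,0,0,0, 1,0,0,0,0, 1,0,0,0,0, 1,0,0,0,0]'; python3 plan.py 464 223.5 -2 69.8
```

```text
time: 5.6
tool_pos: [461.1, 223.7, -3.1]
tcp_rot: [3.115, -0.026, 1.213]
contact_force: [-0.4, 0.2, 1.3]
grip_width: 87.7
time: 6.1
tool_pos: [461.7, 223.8, -2.1]
tcp_rot: [3.113, -0.028, 1.213]
contact_force: [0.3, -1.8, 0.2]
grip_width: 50.4
t 6.1 cur [461.7 223.8  -2.1] psi 69.5 tilt 2.27 F [ 0.3 -1.8  0.2] w 50.4 J [0.3  0.6  1.84 0.01 0.66 0.65]
    [0.5, 2.2, -0.1] -0.3
```

Gripped at 50.4 mm. Lifting and carrying it left to the clear bench at about (465, 440).

```bash
python3 -m jog '[1,0,0,-15,0, 1,0,0,-30,0, 1,0,0,-40,0, 1,0,0,0,0]'; python3 plan.py 463 440 70 85
```

```text
time: 6.5
tool_pos: [457.1, 222.0, 83.8]
tcp_rot: [3.118, -0.024, 1.213]
contact_force: [-0.1, -0.7, -1.6]
grip_width: 50.0
t 6.5 cur [457.1 222.   83.8] psi 69.5 tilt 1.96 F [-0.1 -0.7 -1.6] w 50.0 J [0.3  0.45 1.78 0.01 0.87 0.65]
    [41.2, -14.3, 3.4] -3.1
    [41.9, -12.0, 3.4] -3.1
    [42.5, -9.7, 3.4] -3.1
    [42.9, -7.4, 3.4] -3.1
    [43.3, -5.1, 3.4] -3.1
```

```bash
python3 -m jog '[1,41,-14,2,-3.1, 1,42,-12,2,-3.1, 1,42,-10,2,-3.1, 1,43,-7,2,-3.1, 1,35,-5,2,-3.1]';python3 -m jog '[1,0,0,0,0]'; python3 plan.py 463 438 30 85
```

```text
time: 7.0
tool_pos: [461.7, 432.8, 74.4]
tcp_rot: [3.114, -0.014, 1.484]
contact_force: [1.2, 0.4, -1.0]
grip_width: 49.7
time: 7.1
tool_pos: [460.4, 436.5, 72.8]
tcp_rot: [3.114, -0.015, 1.489]
contact_force: [1.0, 0.2, -1.0]
grip_width: 49.7
t 7.1 cur [460.4 436.5  72.8] psi 85.3 tilt 1.77 F [ 1.   0.2 -1. ] w 49.7 J [ 0.64  0.66  1.42 -0.01  1.03  0.73]
    [1.0, 1.3, 42.9] 0.32
```

```bash
python3 -m jog '[1,0,-1,28,0, 1,0,-1,25,0, 1,0,0,12,0, 1,0,0,0,0]'; python3 plan.py 463 438 -1 85
```

```text
time: 7.5
tool_pos: [458.2, 436.0, 2.4]
tcp_rot: [3.118, -0.011, 1.49]
contact_force: [-1.1, -0.4, -1.2]
grip_width: 50.1
t 7.5 cur [458.2 436.    2.4] psi 85.4 tilt 1.49 F [-1.1 -0.4 -1.2] w 50.1 J [ 0.64  0.75  1.47 -0.01  0.89  0.73]
    [2.3, 4.5, 3.6] 0.36
```

```bash
python3 -m jog '[1,0,0,4,0, 1,0,0,2,0, 0.4,0,0,0,0, 0,0,0,0,0, 0,0,0,0,0]';  python3 plan.py 463 438 -1 85
```

```text
time: 8.0
tool_pos: [460.7, 436.1, 0.6]
tcp_rot: [3.114, -0.015, 1.488]
contact_force: [-0.8, -0.3, 0.0]
grip_width: 66.6
t 8.0 cur [460.7 436.1   0.6] psi 85.2 tilt 1.79 F [-0.8 -0.3  0. ] w 66.6 J [ 0.64  0.76  1.47 -0.01  0.89  0.73]
    [2.1, 2.1, 1.6] 0.23
```

```bash
python3 -m jog '[0,0,0,0,0, 0,0,0,-10,0, 0,0,0,-40,0, 0,0,0,-50,4, 0,0,0,-50,8]'; python3 -m jog '[0,0,0,-50,8, 0,0,0,-50,8]'; python3 look.py scene s4 220 130 420 280 4;python3 plan.py 470 250 300 40
```

```text
time: 8.5
tool_pos: [453.2, 431.6, 149.2]
tcp_rot: [3.126, -0.008, 1.273]
contact_force: [0.7, 0.9, 0.3]
grip_width: 92.1
time: 8.7
tool_pos: [450.8, 430.7, 250.5]
tcp_rot: [3.129, -0.013, 0.982]
contact_force: [0.5, 0.8, 1.4]
grip_width: 91.7
t 8.75 cur [453.3 432.8 260.4] psi 55.8 tilt 1.9 F [1.4 0.8 6.8] w 92.1 J [ 0.64  0.49  1.18 -0.01  1.43  1.24]
    [-35.2, 29.3, -10.4] 3.96
    [-33.1, 31.6, -10.4] 3.96
    [-30.8, 33.9, -10.4] 3.96
    [-28.4, 35.9, -10.4] 3.96
```

View pics/s4.png

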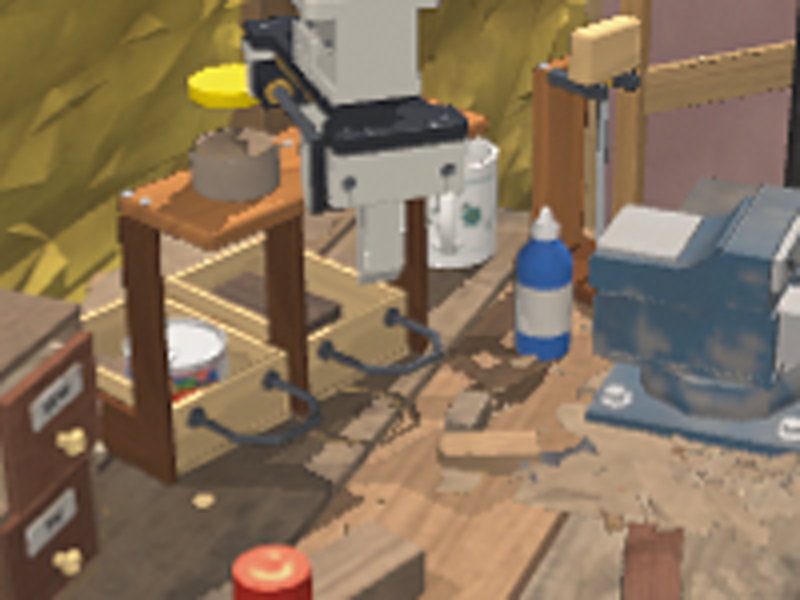

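Block lies beside the red-lid jar at crop (360,570), clear of it. Next I'll refine the hook and stand pose.

```bash
python3 - <<'E'
import cv2,numpy as np
p=np.load('top0.npz')['p'][140:225,390:450,::-1]; cv2.imwrite('pics/hk.png',cv2.resize(p,None,fx=7,fy=7,interpolation=cv2.INTER_CUBIC))
p=np.load('s4.npz')['p'][125:210,345:390,::-1]; cv2.imwrite('pics/hks.png',cv2.resize(p,None,fx=7,fy=7,interpolation=cv2.INTER_CUBIC))
E
```

```text
(no output)
```

View pics/hk.png

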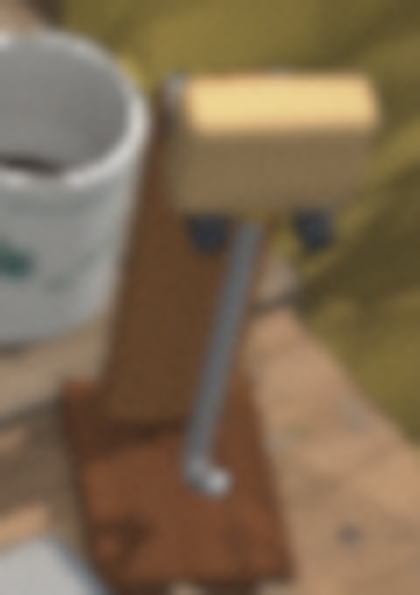

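View pics/hks.png

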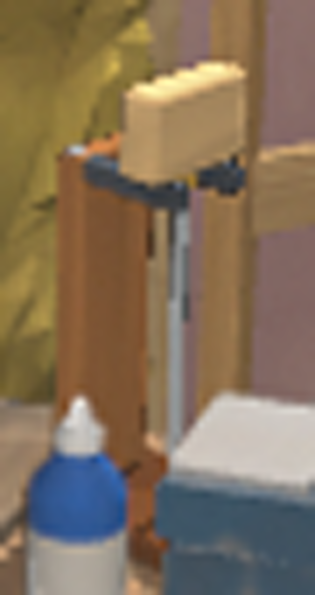

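```bash
python3 - <<'E'
from h import *
f=lambda a:np.array(a,float)/7+[390,140]
print('handle top',atz('top',f([[188,130],[375,133],[190,80],[375,80]]),229).round(1))
print('handle bottom front',atz('top',f([[178,205],[368,212]]),185).round(1))
print('prong tips',atz('top',f([[207,222],[315,222]]),185).round(1))
print('bend',atz('top',f([[195,470]]),37).round(1),'toe',atz('top',f([[218,483]]),59).round(1))
print('foot',atz('top',f([[100,580],[290,575],[65,380],[245,375]]),16).round(1))
g=lambda a:np.array(a,float)/7+[345,125]
print('scene handle top: ',atz('scene',g([[122,90],[160,100],[245,68],[215,62]]),229).round(1))
W=np.load('W0.npy')
E
```

```text
handle top [[570.2 -11.9 229. ]
 [555.  -70.5 229. ]
 [591.4 -20.6 229. ]
 [577.5 -80.  229. ]]
handle bottom front [[577.1 -17.9 185. ]
 [559.4 -78.9 185. ]]
prong tips [[567.6 -24.6 185. ]
 [559.2 -59.8 185. ]]
bend [[574.4 -46.8  37. ]] toe [[551.3 -43.4  59. ]]
foot [[548.9  -3.4  16. ]
 [534.5 -72.8  16. ]
 [642.9 -22.3  16. ]
 [628.9 -91.4  16. ]]
scene handle top:  [[585.5 -11.9 229. ]
 [564.6 -10.5 229. ]
 [556.6 -69.5 229. ]
 [572.  -68.7 229. ]]
```

```bash
python3 - <<'E'
from h import *
f=lambda a:np.array(a,float)/7+[390,140]
print(atz('top',f([[250,228]]),181).round(1),atz('top',f([[222,345]]),110).round(1))
W=np.load('W0.npy')
# rod points by depth
for (u,v) in [(250,240),(240,270),(230,310),(222,345),(210,400),(200,445)]:
    a,b=390+u/7,140+v/7; print(W[int(round(b)),int(round(a))].round(1), W[int(b),int(a)].round(1))
P=W.reshape(-1,3); m=(P[:,2]>226)&(P[:,2]<233)&(abs(P[:,0]-575)<30)&(abs(P[:,1]+43)<50); P=P[m]
print(len(P),P.mean(0),P.min(0),P.max(0)); print(cv2.minAreaRect(P[:,:2].astype(np.float32)))
v=np.linalg.svd(P[:,:2]-P[:,:2].mean(0))[2][0]; print(v,np.degrees(np.arctan2(-v[0],v[1])))
z=np.load('s4.npz'); Q=cloud('scene',z['d']).reshape(-1,3);m=(Q[:,2]>190)&(Q[:,2]<235)&(abs(Q[:,0]-575)<35)&(abs(Q[:,1]+43)<55); Q=Q[m]; print(len(Q)); print(cv2.minAreaRect(Q[:,:2].astype(np.float32)))
E
```

```text
[[565.  -39.6 181. ]] [[573.4 -44.7 110. ]]
[574.7 -47.1 163.8] [574.7 -44.4 164.6]
[572.8 -43.8 148.9] [577.4 -45.9 147. ]
[574.7 -45.5 128.2] [575.  -43.  128.5]
[574.9 -46.2 108.9] [574.3 -43.1 110.5]
[574.5 -45.9  78.5] [574.5 -45.9  78.5]
[573.8 -47.5  50.6] [574.8 -44.5  54.4]
205 [576.17415333 -44.06316215 229.13102425] [562.45937926 -75.93436501 226.04184105] [594.21005977 -13.16520113 232.84759904]
((578.0585327148438, -44.38438034057617), (62.67897033691406, 26.47553062438965), 81.1732177734375)
[0.15909831 0.98726275] -9.15456267265931
246
((570.8851928710938, -42.34428024291992), (68.6521987915039, 28.58000373840332), 71.14689636230469)
```

Rod centre is about (577.5, -46), with the hook and stand yawed about -11°. Moving there at height.

```bash
python3 plan.py 560 -46 300 -11 12
```

```text
t 8.75 cur [453.3 432.8 260.4] psi 55.8 tilt 1.9 F [1.4 0.8 6.8] w 92.1 J [ 0.64  0.49  1.18 -0.01  1.43  1.24]
    [-27.9, 29.8, -3.6] 5.57
    [-24.9, 32.4, -3.6] 5.57
    [-21.6, 34.7, -3.6] 5.57
    [-18.2, 36.6, -3.6] 5.57
    [-14.5, 38.2, -3.6] 5.57
    [-10.8, 39.4, -3.6] 5.57
    [-6.9, 40.3, -3.6] 5.57
    [-2.9, 40.7, -3.6] 5.57
    [1.0, 40.8, -3.6] 5.57
    [5.0, 40.5, -3.6] 5.57
    [8.9, 39.9, -3.6] 5.57
    [12.7, 38.8, -3.6] 5.57
```

```bash
python3 -m jog '[0,-28,30,-8,5.6, 0,-25,32,-8,5.6, 0,-22,35,-8,5.6, 0,-18,37,-8,5.6, 0,-14.5,38,-6,5.6]'; python3 -m jog '[0,-11,39,-4,5.6, 0,-7,40,-4,5.6, 0,-3,41,-2,5.6, 0,1,41,-2,5.6]'; python3 plan.py 575 -46 290 -11
```

```text
time: 9.25
tool_pos: [495.9, 231.3, 305.0]
tcp_rot: [3.141, -0.047, 0.48]
contact_force: [0.5, -0.2, 0.1]
grip_width: 92.1
time: 9.65
tool_pos: [528.3, 64.7, 319.3]
tcp_rot: [-3.124, -0.05, 0.075]
contact_force: [0.8, -0.6, 0.8]
grip_width: 91.8
t 9.65 cur [528.3  64.7 319.3] psi 4.3 tilt 3.03 F [ 0.8 -0.6  0.8] w 91.8 J [-0.04  0.27  1.36  0.02  1.46  1.46]
    [12.2, 38.2, 9.7] 5.11
    [15.6, 36.9, 9.7] 5.11
    [18.8, 35.4, 9.7] 5.11
```

```bash
python3 -m jog '[0,12,38,8,5.1, 0,16,37,8,5.1, 0,19,35,8,5.1, 0,0,0,0,0, 0,0,0,0,0]'; python3 plan.py 577 -46 240 -11; python3 -c "
from plant import get_obs; from scipy.spatial.transform import Rotation as Ro
print(Ro.from_euler('xyz',get_obs()['tcp_rot']).as_matrix()[:,2])"
```

```text
time: 10.15
tool_pos: [575.8, -56.1, 297.8]
tcp_rot: [-3.111, -0.049, -0.209]
contact_force: [-0.3, 0.5, 1.0]
grip_width: 91.8
t 10.15 cur [575.8 -56.1 297.8] psi -12.0 tilt 3.31 F [-0.3  0.5  1. ] w 91.8 J [-0.25  0.37  1.28  0.03  1.45  1.53]
    [-1.9, -4.2, 29.0] -0.49
    [-1.8, -4.2, 29.0] -0.49
[ 0.05428876  0.01947083 -0.99833542]
```

```bash
python3 -m jog '[0,-2,-4,29,0, 0,-2,-4,20,0, 0,0,0,0,0, 0,0,0,0,0]'; python3 plan.py 578 -46 181 -11; python3 look.py scene s5 320 80 420 180 6;python3 look.py top t5 360 100 480 220 5
```

```text
time: 10.55
tool_pos: [575.9, -43.1, 251.2]
tcp_rot: [-3.111, -0.054, -0.202]
contact_force: [-0.9, -0.3, 0.1]
grip_width: 91.8
t 10.55 cur [575.9 -43.1 251.2] psi -11.6 tilt 3.56 F [-0.9 -0.3  0.1] w 91.8 J [-0.23  0.39  1.38  0.03  1.32  1.54]
    [-0.6, 2.3, 35.1] -0.28
    [-0.6, 2.3, 35.1] -0.28
```

View pics/s5.png

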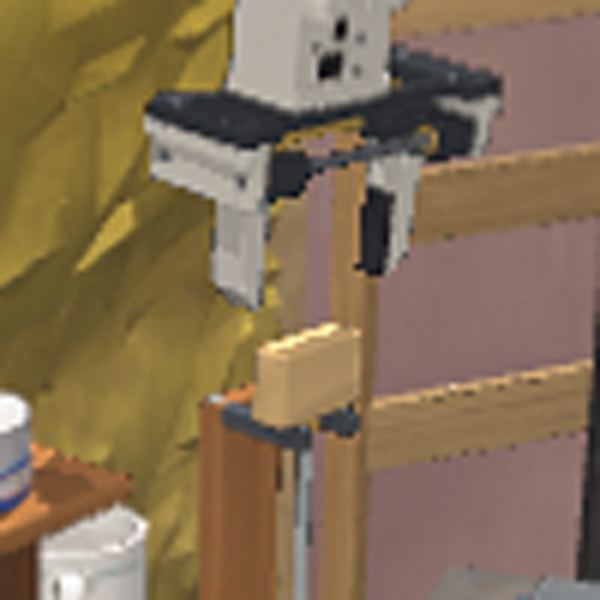

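View pics/t5.png

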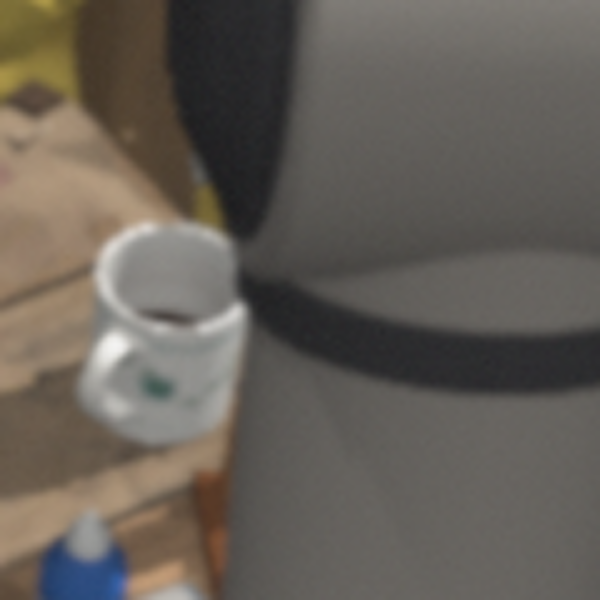

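The fingers straddle the handle in the scene view, with fingers at (240,300) and (385,270) and the handle at (308,375). I'll check the alignment with depth before descending.

```bash
python3 - <<'E'
from h import *
from plant import get_obs
from scipy.spatial.transform import Rotation as Ro
o=get_obs(); R=Ro.from_euler('xyz',o['tcp_rot']).as_matrix()
z=np.load('s5.npz'); W=cloud('scene',z['d']).reshape(-1,3); W=W[z['d'].ravel()>0]
m=(abs(W[:,0]-577)<60)&(abs(W[:,1]+45)<90)&(W[:,2]>250)&(W[:,2]<300); P=W[m]
for s in (1,-1):
    Q=P[(P[:,1]+45)*s>0]; print(len(Q),Q.min(0).round(),Q.max(0).round(),Q.mean(0).round(1))
m=(abs(W[:,0]-577)<40)&(abs(W[:,1]+45)<50)&(W[:,2]>190)&(W[:,2]<235); P=W[m]; print(len(P),P.min(0).round(),P.max(0).round(),P.mean(0).round(1))
E
```

```text
105 [569.   1. 256.] [597.  25. 300.] [580.3  15.5 281.6]
113 [ 546. -106.  255.] [576. -78. 300.] [558.3 -91.4 278.8]
244 [558. -77. 190.] [592.  -7. 232.] [569.9 -35.8 212.3]
```

```bash
python3 -m jog '[0,-1,2,25,0, 0,-1,2,25,0, 0,0,0,18,0, 0,0,0,0,0]'; python3 plan.py 578 -46 182 -11
```

```text
time: 11.05
tool_pos: [580.6, -45.9, 187.8]
tcp_rot: [-3.112, -0.067, -0.2]
contact_force: [-0.7, -0.1, -0.6]
grip_width: 92.0
t 11.05 cur [580.6 -45.9 187.8] psi -11.5 tilt 4.18 F [-0.7 -0.1 -0.6] w 92.0 J [-0.23  0.44  1.48  0.03  1.16  1.53]
    [-2.9, 0.8, 5.6] -0.47
```

```bash
python3 -m jog '[0,-4,1,8,0, 1,0,0,0,0, 1,0,0,0,0, 1,0,0,0,0, 1,0,0,0,0]';python3 -m jog '[1,0,0,0,0, 1,0,0,0,0]'; python3 plan.py 578 -46 182 -11
```

```text
time: 11.55
tool_pos: [579.1, -46.4, 184.3]
tcp_rot: [-3.112, -0.075, -0.2]
contact_force: [-0.7, -1.0, 0.3]
grip_width: 64.1
time: 11.75
tool_pos: [579.1, -46.4, 184.6]
tcp_rot: [-3.112, -0.075, -0.2]
contact_force: [-1.0, 0.9, -1.4]
grip_width: 64.5
t 11.75 cur [579.1 -46.4 184.6] psi -11.4 tilt 4.62 F [-1.   0.9 -1.4] w 64.5 J [-0.23  0.43  1.5   0.04  1.14  1.53]
    [-1.4, -0.1, 2.5] -0.44
```

Gripped at 64.5 mm, which matches the handle width. The hang pose to return to is TCP (579, -46, 184.6). Lifting straight up out of the fork.

```bash
python3 -m jog '[1,1,0,-15,0, 1,2,0,-25,0, 1,2,0,-30,0, 1,2,0,-30,0, 1,0,0,0,0]';python3 plan.py 579 -46.5 345 -11.5
```

```text
time: 12.25
tool_pos: [576.9, -49.1, 285.8]
tcp_rot: [-3.112, -0.069, -0.2]
contact_force: [0.6, -1.0, -1.6]
grip_width: 64.1
t 12.25 cur [576.9 -49.1 285.8] psi -11.4 tilt 4.29 F [ 0.6 -1.  -1.6] w 64.1 J [-0.24  0.36  1.32  0.03  1.39  1.53]
    [2.8, -2.3, -29.4] 0.03
    [2.8, -2.3, -29.4] 0.03
```

```bash
python3 -m jog '[1,3,-2,-30,0, 1,3,-2,-30,0, 1,0,0,-10,0, 1,0,0,0,0]';python3 plan.py 583 12 350 78.5; python3 look.py scene s6 320 40 450 190 4;
```

```text
time: 12.65
tool_pos: [577.2, -47.1, 352.9]
tcp_rot: [-3.112, -0.061, -0.2]
contact_force: [0.5, -0.2, -1.0]
grip_width: 64.5
t 12.65 cur [577.2 -47.1 352.9] psi -11.4 tilt 3.87 F [ 0.5 -0.2 -1. ] w 64.5 J [-0.23  0.35  1.17  0.03  1.57  1.54]
    [-0.6, -5.4, 0.4] -8.18
    [0.2, -5.4, 0.4] -8.18
    [1.0, -5.3, 0.4] -8.18
    [1.7, -5.1, 0.4] -8.18
    [2.4, -4.8, 0.4] -8.18
    [3.1, -4.4, 0.4] -8.18
    [3.7, -3.9, 0.4] -8.18
    [4.2, -3.4, 0.4] -8.18
    [4.6, -2.7, 0.4] -8.18
    [5.0, -2.1, 0.4] -8.18
    [5.2, -1.3, 0.4] -8.18
```

View pics/s6.png

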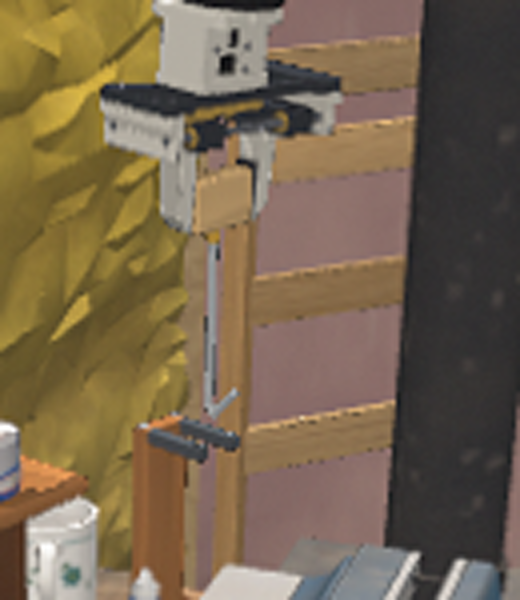

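The hook is clear above the fork, with the bend at (210,412) and the prongs at about (195,440). Next I turn it 90° to the left of the fork, lower it, and pivot it in the grip by pushing the rod sideways against the prong.

```bash
python3 -m jog '[1,0,-6,-2,-8.2, 1,1,-6,-2,-8.2, 1,2,-6,-2,-8.2, 1,2,-6,-2,-8.2, 1,3,-6,0,-8.2]'; python3 plan.py 602 20.6 355 78.5;
```

```text
time: 13.2
tool_pos: [578.6, -15.9, 348.8]
tcp_rot: [3.136, -0.05, 0.541]
contact_force: [0.0, -0.1, -1.5]
grip_width: 64.2
t 13.2 cur [578.6 -15.9 348.8] psi 31.0 tilt 2.88 F [ 0.  -0.1 -1.5] w 64.2 J [-0.18  0.36  1.16  0.03  1.58  0.86]
    [6.5, -3.2, -0.7] -7.92
    [6.9, -2.3, -0.7] -7.92
    [7.2, -1.3, -0.7] -7.92
    [7.3, -0.3, -0.7] -7.92
    [7.2, 0.7, -0.7] -7.92
    [7.1, 1.7, -0.7] -7.92
```

```bash
python3 -m jog '[1,7,-3,-1,-7.9, 1,7,-2,-1,-7.9, 1,7,-1,-1,-7.9, 1,7,0,-1,-7.9, 1,7,1,-1,-7.9]'; python3 -m jog '[1,7,2,0,-7.9, 1,0,0,0,0]'; python3 plan.py 602 20.6 247 78.5;
```

```text
time: 13.7
tool_pos: [596.2, 15.1, 342.3]
tcp_rot: [3.124, -0.03, 1.26]
contact_force: [0.9, -0.1, -1.4]
grip_width: 64.2
time: 13.9
tool_pos: [599.5, 22.0, 337.4]
tcp_rot: [3.127, -0.027, 1.405]
contact_force: [-0.4, -0.4, -2.5]
grip_width: 64.0
t 13.9 cur [599.5  22.  337.4] psi 80.5 tilt 1.75 F [-0.4 -0.4 -2.5] w 64.0 J [-0.11  0.42  1.09  0.03  1.61  0.06]
    [-1.7, 0.7, 45.2] 1.01
    [-1.7, 0.7, 45.2] 1.01
```

```bash
python3 -m jog '[1,-1,0,30,1, 1,-1,0,30,1, 1,-1,0,24,0, 1,0,0,0,0]'; python3 look.py scene s7 320 60 450 210 4; python3 look.py top t7 350 100 500 240 4.5; python3 plan.py 570 -120 247 78.5
```

```text
time: 14.3
tool_pos: [597.8, 20.3, 245.0]
tcp_rot: [3.136, -0.026, 1.353]
contact_force: [-0.3, 0.5, -1.2]
grip_width: 64.6
t 14.4 cur [599.8  20.3 249.1] psi 77.6 tilt 1.69 F [-0.3 -0.1 -1.4] w 64.4 J [-0.11  0.45  1.28  0.03  1.4   0.1 ]
    [-47.8, 0.3, -0.6] -0.29
    [-47.8, 0.1, -0.6] -0.29
    [-47.8, -0.2, -0.6] -0.29
```

View pics/s7.png

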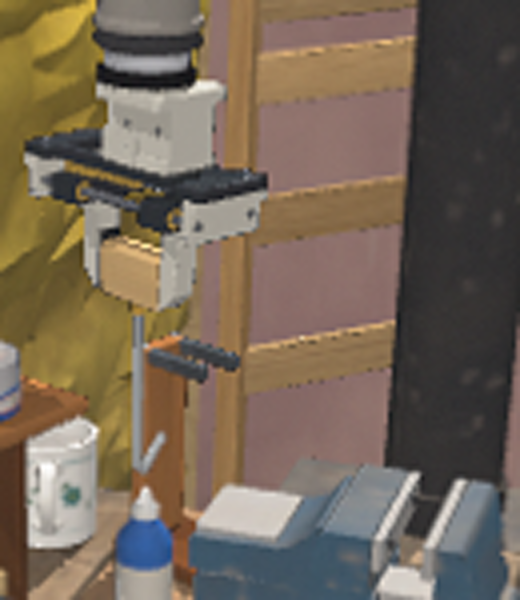

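View pics/t7.png

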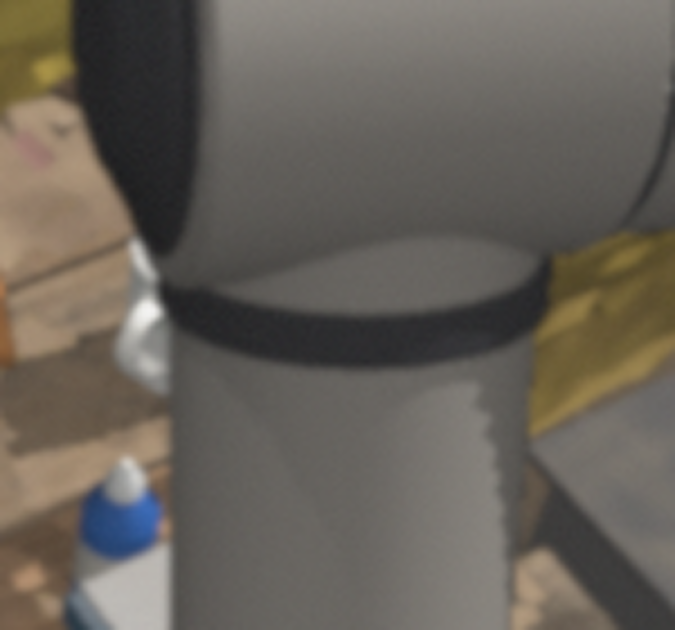

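```bash
python3 - <<'E'
from h import *
z=np.load('s7.npz'); W=cloud('scene',z['d'])
def at(u,v):
    a,b=320+u/4,60+v/4
    return W[int(b)-0,int(a)].round(0)
for p in [(138,340),(138,380),(138,420),(138,455),(155,440),(145,465),(150,355),(180,368),(203,378),(190,348),(235,362),(160,420),(130,260),(150,260)]: print(p,at(*p))
E
```

```text
(138, 340) [597.  17. 211.]
(138, 380) [594.  21. 180.]
(138, 420) [596.  17. 145.]
(138, 455) [597.  14. 116.]
(155, 440) [596.  -7. 119.]
(145, 465) [595.   5. 103.]
(150, 355) [618. -32. 182.]
(180, 368) [585. -28. 177.]
(203, 378) [562. -22. 177.]
(190, 348) [601. -64. 180.]
(235, 362) [554. -56. 182.]
(160, 420) [616. -48. 118.]
(130, 260) [596.  32. 280.]
(150, 260) [577.  33. 284.]
```

Rod hangs plumb at (597,17), with the bend at z≈100 and the toe pointing at the fork. The left prong face is at about y=-24. Pushing along tool -x.

```bash
python3 -m jog '[1,-20,0,0,0, 1,-15,0,0,0, 1,-10,0,0,0]'; python3 -m jog '[1,-12,0,0,0, 1,-12,0,0,0]'; python3 plan.py 577 -92 249 78.5; python3 look.py scene s8 320 60 450 210 4
```

```text
time: 14.7
tool_pos: [592.0, -23.9, 252.1]
tcp_rot: [3.122, -0.029, 1.354]
contact_force: [2.2, 4.2, -3.8]
grip_width: 64.0
time: 14.9
tool_pos: [587.2, -45.8, 252.5]
tcp_rot: [3.12, -0.036, 1.353]
contact_force: [1.1, 6.2, -4.0]
grip_width: 63.9
t 14.9 cur [587.2 -45.8 252.5] psi 77.5 tilt 2.38 F [ 1.1  6.2 -4. ] w 63.9 J [-0.23  0.43  1.31  0.04  1.38 -0.02]
    [-47.4, -0.1, 1.8] -0.96
```

View pics/s8.png

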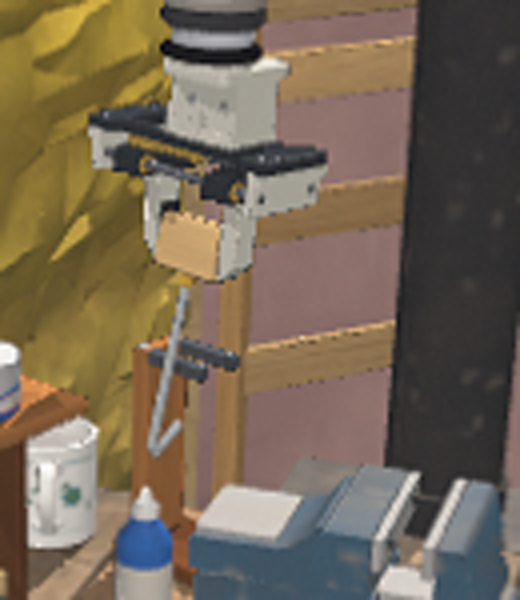

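The rod is pivoting against the prong: lean about 17° at a 6 N push, bend at (155,450). Continuing.

```bash
python3 -m jog '[1,-14,0,0,0, 1,-14,0,0,0, 1,-14,0,0,0, 1,-8,0,0,0, 1,0,0,0,0]'; python3 plan.py 577 -96 249 78.5; python3 look.py scene s9 320 60 450 210 4; python3 - <<'E'
from h import *
from plant import get_obs
z=np.load('s9.npz'); W=cloud('scene',z['d']).reshape(-1,3);m=(z['d'].ravel()>0)&(W[:,2]>125)&(W[:,2]<240)&(abs(W[:,0]-580)<20)&(abs(W[:,1]+50)<75); P=W[m]
c=z['p'].reshape(-1,3)[m].astype(int); g=(c.max(1)-c.min(1)<25)&(c.mean(1)>110); P=P[g]; o=np.argsort(P[:,2]); 
for q in P[o][::max(1,len(P)//25)]: print(q.round(0))
E
```

```text
time: 15.45
tool_pos: [576.7, -93.8, 253.6]
tcp_rot: [3.117, -0.044, 1.352]
contact_force: [-0.1, 0.5, 0.2]
grip_width: 63.8
t 15.45 cur [576.7 -93.8 253.6] psi 77.5 tilt 2.89 F [-0.1  0.5  0.2] w 63.8 J [-0.32  0.42  1.33  0.05  1.38 -0.11]
    [-2.3, 0.7, 4.5] -1.04
[600.   5. 133.]
[595. -16. 137.]
[592.  -0. 140.]
[594. -15. 141.]
[593.  -1. 143.]
[590. -20. 144.]
[598.   3. 147.]
[594.   3. 154.]
[595.   8. 159.]
[597.  -1. 162.]
[592.  -4. 166.]
[592. -11. 171.]
[593.  -1. 173.]
[591.  -9. 175.]
[595. -14. 179.]
[591. -14. 184.]
[591. -67. 184.]
[589. -16. 187.]
[590. -17. 189.]
[591. -20. 195.]
[592. -26. 196.]
[589. -28. 200.]
[591. -31. 205.]
[586. -35. 208.]
[586. -39. 211.]
[585. -38. 214.]
[587. -36. 218.]
[591. -54. 222.]
[584. -42. 224.]
[584. -53. 227.]
[584. -47. 232.]
[582. -51. 235.]
[586. -56. 239.]
```

View pics/s9.png

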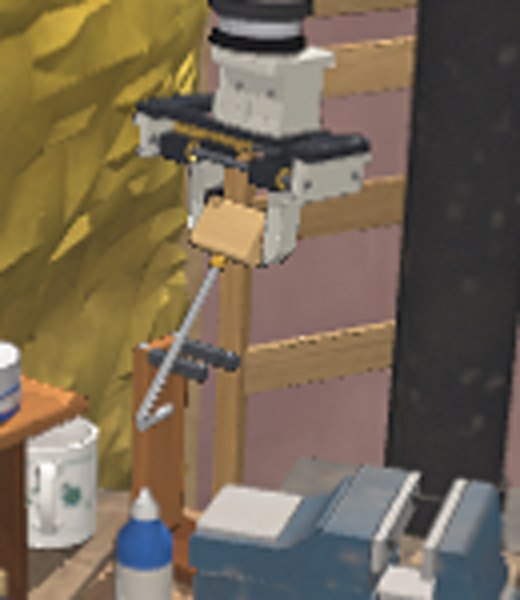

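Lean is now about 33°, from rod depth points. Pushing a little more to reach about 40°.

```bash
python3 -m jog '[1,-14,0,2,0, 1,-12,0,0,0, 1,0,0,0,0]'; python3 look.py scene s10 320 60 450 210 4; cat > lean.py <<'E'
import sys
from h import *
from plant import get_obs
def rod(f,n='scene',band=(-120,-40),half=90):
    o=get_obs(); g=o['tool_pos']+[0,0,26]
    z=np.load(f+'.npz'); W=cloud(n,z['d']).reshape(-1,3); d=W-g
    m=(z['d'].ravel()>0)&(d[:,2]>band[0])&(d[:,2]<band[1])&(np.hypot(d[:,0],d[:,1])<130); P=W[m]
    c=z['p'].reshape(-1,3)[m].astype(int); P=P[(c.max(1)-c.min(1)<30)&(c.mean(1)>100)]
    # RANSAC line thru
    best=None; rng=np.random.default_rng(0)
    for _ in range(3000):
        a,b=P[rng.choice(len(P),2,replace=False)]; u=b-a; L=np.linalg.norm(u)
        if L<30: continue
        u/=L; r=np.linalg.norm(np.cross(P-a,u),axis=1); 
        if abs(u[2])<.4: continue
        # must pass near g
        if np.linalg.norm(np.cross(g-a,u))>20: continue
        k=(r<4).sum()
        if best is None or k>best[0]: best=(k,r<4)
    Q=P[best[1]]; c=Q.mean(0); u=np.linalg.svd(Q-c)[2][0]; u*=np.sign(u[2])
    t=(g-c)@u
    print('inl',best[0],'dir',u.round(3),'lean',np.degrees(np.arccos(u[2])).round(1),'az',np.degrees(np.arctan2(u[1],u[0])).round(1),'centroid',c.round(1),'line at grip z',(c+u*(g[2]-c[2])/u[2]).round(1),'g',g.round(1))
rod(*sys.argv[1:3])
E
python3 lean.py s10; python3 plan.py 577 -96 340 78.5;
```

```text
time: 15.8
tool_pos: [571.9, -118.2, 251.5]
tcp_rot: [3.115, -0.045, 1.354]
contact_force: [-0.3, 1.0, -0.1]
grip_width: 64.2
inl 53 dir [-0.163 -0.682  0.713] lean 44.5 az -103.5 centroid [589.  -31.4 199.8] line at grip z [ 571.2 -105.6  277.5] g [ 572.  -117.8  277.5]
t 15.85 cur [ 572.  -117.8  251.5] psi 77.6 tilt 2.99 F [ 0.5 -0.   0.2] w 63.9 J [-0.36  0.42  1.33  0.05  1.37 -0.15]
    [13.1, 1.3, -43.7] -0.46
    [13.1, 1.4, -43.7] -0.46
```

View pics/s10.png

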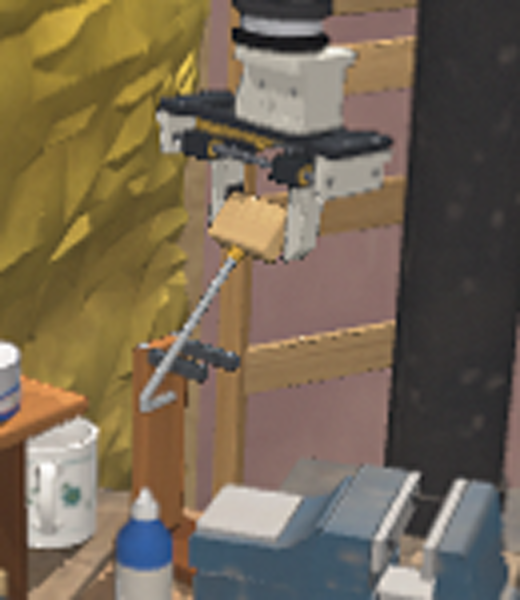

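The lean is now about 42–44° with the toe nearly level, and the handle is still square between the pads. Now I'll measure the bend's offset from the TCP.

```bash
python3 - <<'E'
from h import *
from plant import get_obs
o=get_obs(); z=np.load('s10.npz'); W=cloud('scene',z['d'])
W[z['d']==0]=np.nan
for p in [(145,404),(149,400),(152,395),(157,400),(165,397),(170,396),(235,262),(225,275)]:
    a,b=320+p[0]/4,60+p[1]/4; q=W[int(b),int(a)]; print(p,q.round(0),(q-o['tool_pos']).round(0))
E
```

```text
(145, 404) [598.   3. 153.] [ 26. 121. -98.]
(149, 400) [601.  -7. 153.] [ 29. 111. -99.]
(152, 395) [619. -41. 144.] [  47.   77. -107.]
(157, 400) [595. -10. 153.] [ 23. 108. -99.]
(165, 397) [592. -16. 155.] [ 20. 102. -96.]
(170, 396) [592. -22. 153.] [ 20.  96. -98.]
(235, 262) [576. -88. 253.] [ 4. 30.  1.]
(225, 275) [577. -78. 245.] [ 5. 40. -6.]
```

Lean is about 42°. The bend sits about 119 mm horizontally and 101 mm below the TCP, roughly level with the toe. Backing away from the prong before lifting, because the toe lies under it.

```bash
python3 -m jog '[1,20,0,0,0, 1,25,0,0,0, 1,20,0,0,0, 1,0,0,0,0]'; python3 plan.py 584 -64 340 77.6
```

```text
time: 16.25
tool_pos: [586.2, -54.7, 254.0]
tcp_rot: [3.115, -0.039, 1.351]
contact_force: [0.5, -0.4, -0.3]
grip_width: 63.5
t 16.25 cur [586.2 -54.7 254. ] psi 77.4 tilt 2.73 F [ 0.5 -0.4 -0.3] w 63.5 J [-0.25  0.42  1.32  0.04  1.38 -0.03]
    [-3.1, 1.1, -43.1] -0.1
    [-3.1, 1.1, -43.1] -0.1
```

```bash
python3 -m jog '[1,0,0,-25,0, 1,0,0,-35,0, 1,0,0,-35,0]'; python3 plan.py 430 -20 345 -5
```

```text
time: 16.55
tool_pos: [580.5, -58.4, 345.1]
tcp_rot: [3.128, -0.035, 1.352]
contact_force: [1.6, -0.1, -2.3]
grip_width: 63.7
t 16.55 cur [580.5 -58.4 345.1] psi 77.4 tilt 2.15 F [ 1.6 -0.1 -2.3] w 63.7 J [-0.25  0.39  1.12  0.04  1.62 -0.03]
    [0.5, -15.5, -0.2] 8.24
    [-1.8, -15.4, -0.2] 8.24
    [-3.9, -15.0, -0.2] 8.24
    [-6.1, -14.3, -0.2] 8.24
    [-8.0, -13.3, -0.2] 8.24
    [-9.9, -12.0, -0.2] 8.24
    [-11.5, -10.5, -0.2] 8.24
    [-12.9, -8.7, -0.2] 8.24
    [-14.0, -6.8, -0.2] 8.24
    [-14.8, -4.7, -0.2] 8.24
```

```bash
python3 -m jog '[1,0,-15,-2,8.2, 1,-2,-15,-2,8.2, 1,-4,-15,-2,8.2, 1,-6,-14,-2,8.2, 1,-8,-13,-2,8.2]'; python3 -m jog '[1,-10,-12,-2,8.2, 1,-12,-10,-2,8.2, 1,-13,-9,-2,8.2, 1,-14,-7,-2,8.2, 1,-15,-5,-2,8.2]'; python3 plan.py 386 222 300 -5
```

```text
time: 17.05
tool_pos: [506.1, -45.3, 358.6]
tcp_rot: [-3.141, -0.036, 0.606]
contact_force: [-0.2, 0.4, -1.9]
grip_width: 64.0
time: 17.55
tool_pos: [426.1, -26.8, 366.9]
tcp_rot: [-3.123, -0.025, -0.144]
contact_force: [-1.0, -0.2, -1.3]
grip_width: 63.8
t 17.55 cur [426.1 -26.8 366.9] psi -8.2 tilt 1.79 F [-1.  -0.2 -1.3] w 63.8 J [-0.26  0.06  1.49  0.02  1.57  1.46]
    [-12.8, -39.9, 11.6] -0.54
    [-12.5, -40.0, 11.6] -0.54
    [-12.1, -40.1, 11.6] -0.54
    [-11.7, -40.2, 11.6] -0.54
    [-11.3, -40.3, 11.6] -0.54
    [-11.0, -40.4, 11.6] -0.54
```

```bash
python3 -m jog '[1,-13,-40,10,-0.5, 1,-13,-40,10,-0.5, 1,-12,-40,10,-0.5, 1,-12,-40,10,-0.5, 1,-11,-40,10,-0.5]'; python3 -m jog '[1,-11,-35,10,-0.5, 1,0,0,0,0]'; python3 plan.py 386 222 180 -5; python3 look.py scene s11 250 60 450 210 4; python3 look.py top t11 200 120 400 270 4
```

```text
time: 18.05
tool_pos: [393.1, 178.1, 318.7]
tcp_rot: [-3.132, -0.035, -0.118]
contact_force: [1.5, 0.3, -2.2]
grip_width: 63.7
time: 18.25
tool_pos: [384.9, 217.9, 307.1]
tcp_rot: [-3.134, -0.034, -0.104]
contact_force: [0.6, -0.6, -1.1]
grip_width: 64.0
t 18.25 cur [384.9 217.9 307.1] psi -6.0 tilt 1.99 F [ 0.6 -0.6 -1.1] w 64.0 J [ 0.35  0.11  1.6  -0.01  1.4   2.02]
    [-1.2, -1.1, 42.4] -0.32
    [-1.2, -1.1, 42.4] -0.32
    [-1.2, -1.1, 42.4] -0.32
```

View pics/s11.png

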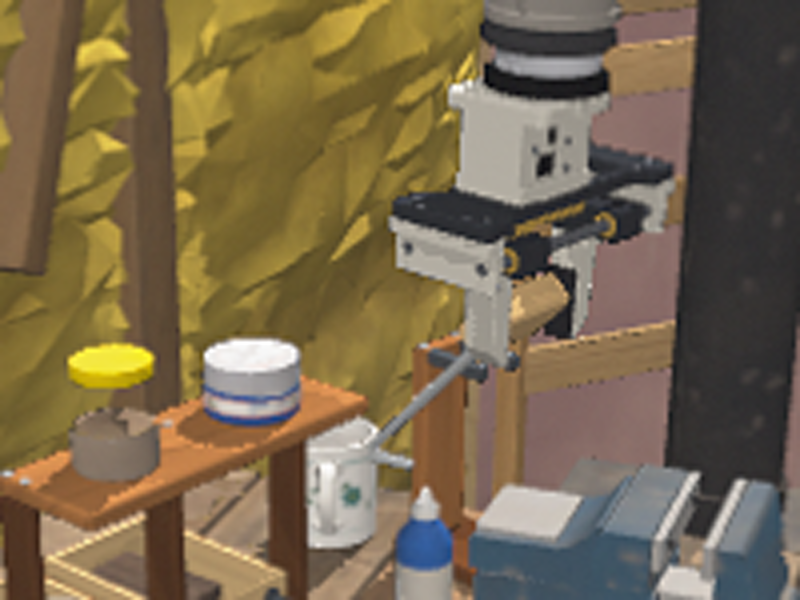

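View pics/t11.png

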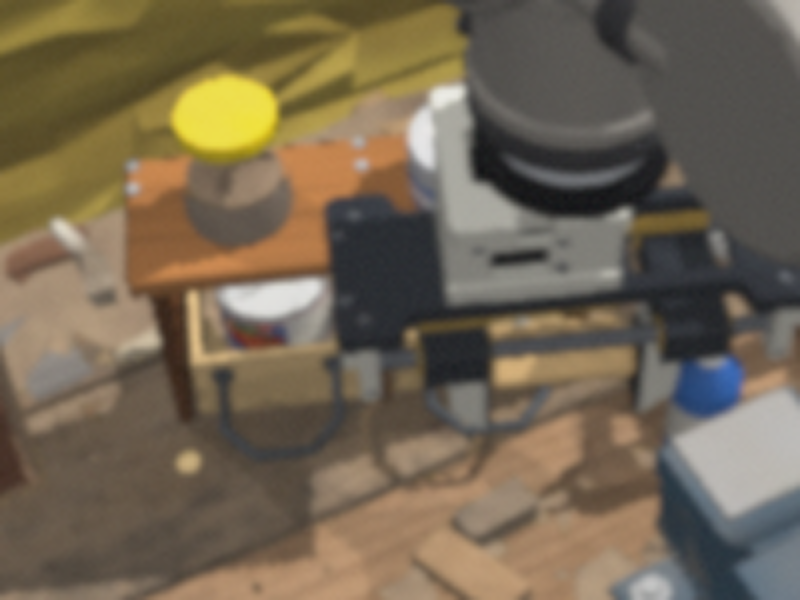

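The scene view shows the hook leaning towards the front, with the bend at (375,450) and the toe tip at (408,463). Measuring it relative to the TCP.

```bash
python3 - <<'E'
from h import *
from plant import get_obs
o=get_obs(); z=np.load('s11.npz'); W=cloud('scene',z['d']); W[z['d']==0]=np.nan
for p in [(374,448),(378,445),(372,444),(385,432),(400,420),(430,392),(455,370),(395,458),(405,463)]:
    a,b=250+p[0]/4,60+p[1]/4; q=W[int(b),int(a)]; print(p,q.round(0),(q-o['tool_pos']).round(0))
E
```

```text
(374, 448) [504. 209. 211.] [118.  -6. -97.]
(378, 445) [500. 211. 215.] [114.  -5. -93.]
(372, 444) [503. 210. 214.] [117.  -5. -94.]
(385, 432) [492. 213. 227.] [106.  -3. -81.]
(400, 420) [479. 212. 238.] [ 93.  -3. -70.]
(430, 392) [458. 211. 263.] [ 72.  -4. -45.]
(455, 370) [436. 218. 287.] [ 49.   3. -21.]
(395, 458) [487. 210. 210.] [101.  -5. -99.]
(405, 463) [476. 212. 210.] [ 90.  -3. -98.]
```

```bash
python3 -m jog '[1,0,0,40,0, 1,0,-1,40,-0.3, 1,0,-1,35,-0.3, 1,0,0,15,-0.3, 1,0,0,0,0]';  python3 plan.py 497 211 168 -5
```

```text
time: 18.85
tool_pos: [397.1, 211.0, 178.1]
tcp_rot: [-3.136, -0.047, -0.098]
contact_force: [-0.2, 0.6, -1.8]
grip_width: 64.2
t 18.85 cur [397.1 211.  178.1] psi -5.6 tilt 2.74 F [-0.2  0.6 -1.8] w 64.2 J [ 0.33  0.23  1.82 -0.02  1.05  2.  ]
    [32.9, -3.2, 4.9] -0.21
    [32.9, -3.1, 4.9] -0.21
    [33.0, -3.0, 4.9] -0.21
```

```bash
python3 -m jog '[1,25,-2,3,0, 1,25,-3,3,0, 1,15,-3,3,0, 1,0,0,0,0]';  python3 plan.py 497 211 168 -5; python3 look.py scene s12 270 120 420 240 5; python3 look.py top t12 250 150 400 270 5
```

```text
time: 19.25
tool_pos: [468.9, 207.8, 177.1]
tcp_rot: [-3.136, -0.054, -0.105]
contact_force: [0.6, -0.3, -1.3]
grip_width: 63.8
t 19.25 cur [468.9 207.8 177.1] psi -6.0 tilt 3.13 F [ 0.6 -0.3 -1.3] w 63.8 J [ 0.28  0.33  1.67 -0.02  1.08  1.96]
    [27.1, -6.1, 10.7] -1.0
```

View pics/s12.png

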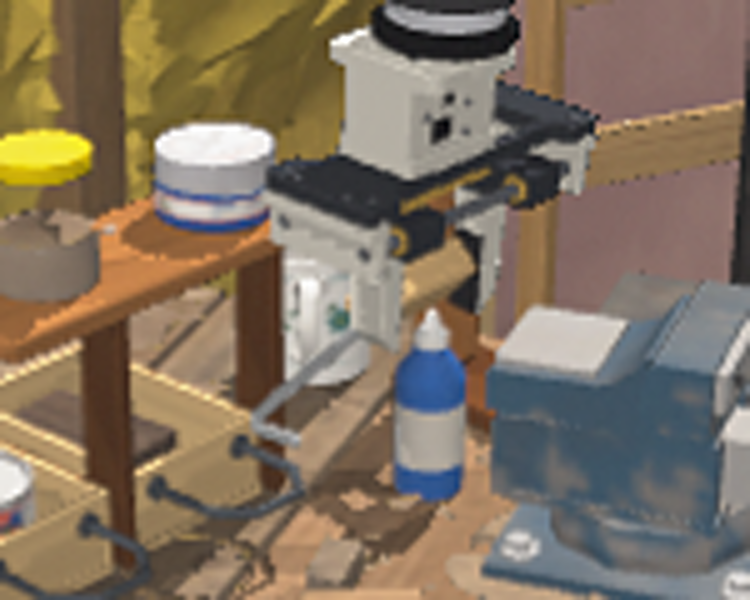

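View pics/t12.png

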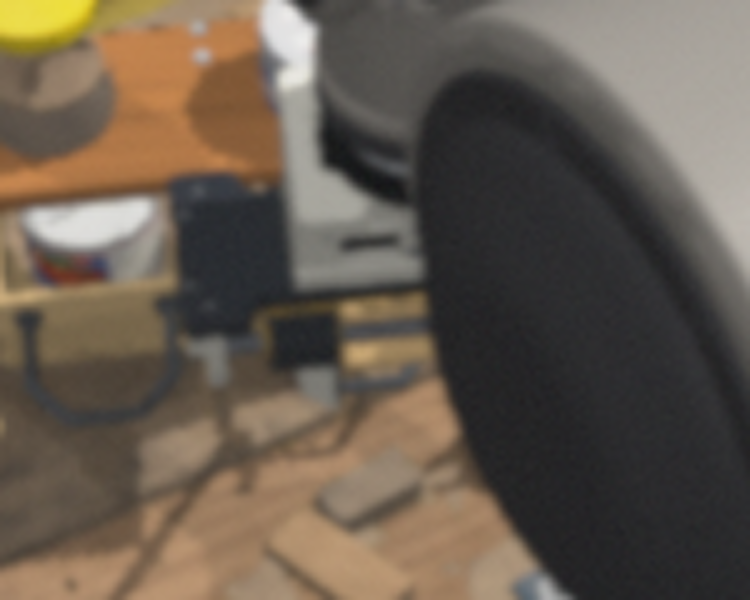

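Bend shows at (258,418) and toe tip at (295,438), still above the loop, whose outer bar runs (190,500)–(297,487). Measuring both in this one view.

```bash
python3 - <<'E'
from h import *
from plant import get_obs
o=get_obs(); z=np.load('s12.npz'); W=cloud('scene',z['d']); W[z['d']==0]=np.nan
for p in [(258,418),(262,413),(266,405),(290,380),(320,360),(275,430),(288,436)]:
    a,b=270+p[0]/5,120+p[1]/5; q=W[int(b),int(a)]; print(p,q.round(0),(q-o['tool_pos']).round(0))
print('loop pts')
for p in [(160,490),(185,500),(205,510),(225,512),(245,510),(265,503),(290,492),(296,482),(285,466),(260,455)]:
    a,b=270+p[0]/5,120+p[1]/5; print(p,W[int(b),int(a)].round(0), atz('scene',[[a,b]],40).round(0))
E
```

```text
(258, 418) [587. 201.  88.] [121.  -7. -89.]
(262, 413) [583. 202.  93.] [116.  -6. -84.]
(266, 405) [578. 203.  98.] [111.  -5. -79.]
(290, 380) [559. 204. 120.] [ 92.  -4. -57.]
(320, 360) [536. 206. 140.] [ 70.  -2. -37.]
(275, 430) [575. 199.  81.] [108.  -9. -96.]
(288, 436) [567. 200.  81.] [100.  -8. -96.]
loop pts
(160, 490) [629. 240.  42.] [[631. 238.  40.]]
(185, 500) [609. 241.  42.] [[611. 239.  40.]]
(205, 510) [594. 241.  40.] [[594. 241.  40.]]
(225, 512) [584. 235.  41.] [[583. 236.  40.]]
(245, 510) [573. 230.  42.] [[576. 227.  40.]]
(265, 503) [567. 218.  45.] [[571. 214.  40.]]
(290, 492) [564. 198.  44.] [[567. 194.  40.]]
(296, 482) [569. 187.  45.] [[572. 182.  40.]]
(285, 466) [586. 174.  44.] [[589. 170.  40.]]
(260, 455) [605. 174.  45.] [[610. 167.  40.]]
```

```bash
python3 -m jog '[1,14,-1,1,0, 1,13,-1,1,0, 1,0,0,0,0]'; python3 plan.py 496 209.5 150 -5
```

```text
time: 19.65
tool_pos: [493.3, 206.2, 178.6]
tcp_rot: [-3.136, -0.054, -0.104]
contact_force: [-0.5, -0.8, -1.3]
grip_width: 64.0
t 19.65 cur [493.3 206.2 178.6] psi -6.0 tilt 3.09 F [-0.5 -0.8 -1.3] w 64.0 J [ 0.26  0.37  1.61 -0.02  1.11  1.94]
    [0.8, -3.4, 28.7] -0.98
```

```bash
python3 -m jog '[1,0,-1,20,0, 1,0,-1,20,0, 1,-1,-1,14,0, 1,0,0,0,0]'; python3 plan.py 496 209.5 116 -5; python3 look.py scene s13 270 120 420 240 5
```

```text
time: 20.05
tool_pos: [493.9, 209.4, 124.8]
tcp_rot: [-3.135, -0.054, -0.104]
contact_force: [-0.3, -0.2, -1.6]
grip_width: 63.9
t 20.05 cur [493.9 209.4 124.8] psi -6.0 tilt 3.14 F [-0.3 -0.2 -1.6] w 63.9 J [ 0.27  0.43  1.68 -0.02  0.98  1.95]
    [1.5, -0.3, 8.9] -0.98
```

View pics/s13.png

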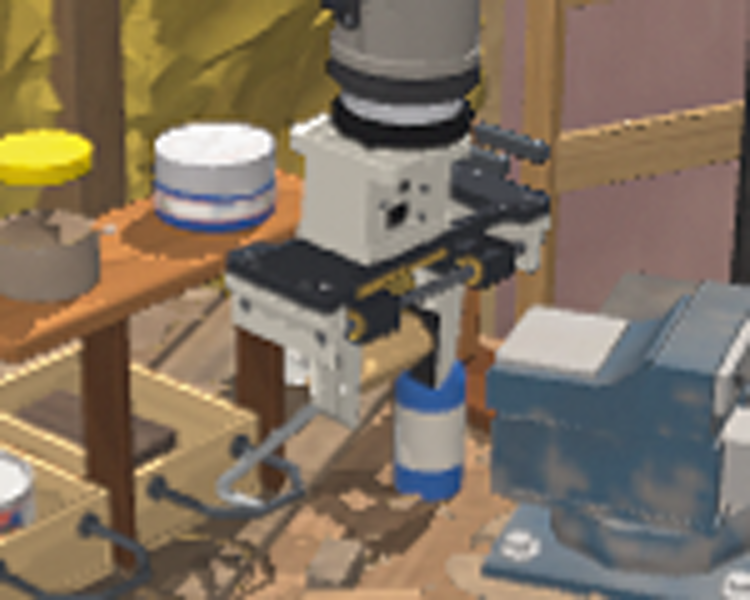

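The bend is inside the loop at (222,488). Lowering 8 mm more, then drawing forward to engage.

```bash
python3 -m jog '[1,1,0,6,0, 1,0,0,3,0, 1,0,0,0,0]'; python3 plan.py 470 211.5 116 -5; python3 look.py scene s14 290 190 350 240 12;  python3 - <<'E'
from h import *
from plant import get_obs
o=get_obs(); z=np.load('s14.npz'); W=cloud('scene',z['d']); W[z['d']==0]=np.nan
P=W.reshape(-1,3); c=z['p'].reshape(-1,3).astype(int)
m=(P[:,0]>530)&(P[:,0]<635)&(abs(P[:,1]-203)<14)&(P[:,2]>8)&(P[:,2]<120)
for q,k in list(zip(P[m],c[m]))[::5]: print(q.round(0),k)
E
```

```text
time: 20.4
tool_pos: [496.9, 209.7, 118.6]
tcp_rot: [-3.134, -0.059, -0.104]
contact_force: [-0.4, 0.6, -2.5]
grip_width: 63.7
t 20.4 cur [496.9 209.7 118.6] psi -6.0 tilt 3.43 F [-0.4  0.6 -2.5] w 63.7 J [ 0.27  0.44  1.68 -0.02  0.96  1.95]
    [-27.0, 1.0, 1.0] -0.97
[556. 204.  99.] [110 102  93]
[548. 210. 100.] [127 129 129]
[554. 206.  94.] [128 128 131]
[555. 205.  90.] [131 125 121]
[558. 206.  86.] [135 126 118]
[569. 206.  79.] [129 131 131]
[635. 190.  49.] [157 131  93]
[632. 203.  52.] [158 133  95]
[573. 206.  72.] [120 120 119]
[583. 203.  64.] [124 125 124]
[594. 203.  57.] [131 130 127]
[633. 198.  39.] [158 132  94]
[596. 201.  52.] [132 133 135]
[602. 203.  48.] [145 149 150]
[630. 192.  30.] [149 123  87]
[634. 191.  25.] [148 124  88]
[602. 203.  41.] [130 118 101]
[612. 200.  33.] [119 119 119]
[634. 192.  19.] [149 123  86]
[568. 193.  41.] [102 103 108]
[623. 200.  23.] [137 120  97]
[566. 201.  42.] [76 80 87]
[623. 200.  19.] [133 118  97]
[570. 211.  41.] [ 96 101 106]
[612. 200.  19.] [124 127 130]
[568. 209.  38.] [86 80 75]
[568. 212.  36.] [111  97  82]
[536. 202.  22.] [165 143 120]
[536. 212.  19.] [172 144 114]
```

View pics/s14.png

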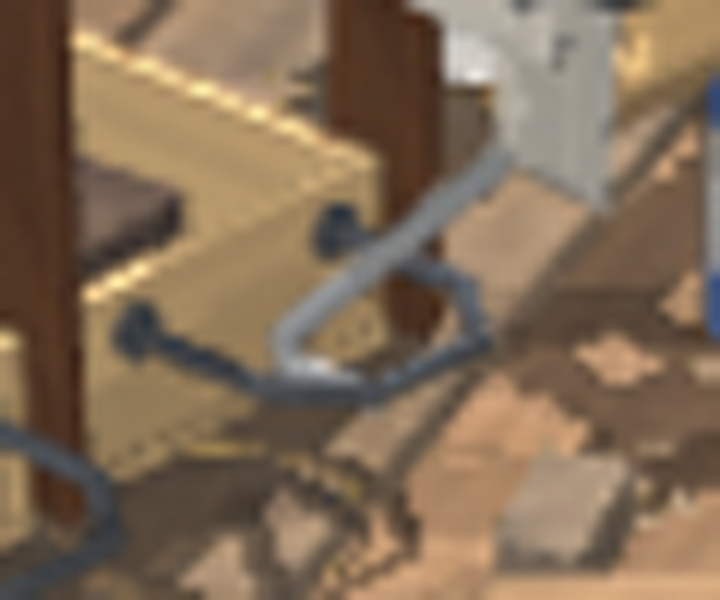

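The toe lies inside the loop below bar level, with the bend at about (617,201,23). Drawing forward to contact.

```bash
python3 -m jog '[1,-14,0.3,-1,0, 1,-14,0.3,-1,0, 1,-8,0.2,-2,0]'; python3 plan.py 380 219 122 -5
```

```text
time: 20.75
tool_pos: [461.6, 212.6, 121.6]
tcp_rot: [-3.133, -0.062, -0.105]
contact_force: [1.0, 0.2, -1.0]
grip_width: 64.0
t 20.75 cur [461.6 212.6 121.6] psi -6.0 tilt 3.61 F [ 1.   0.2 -1. ] w 64.0 J [ 0.29  0.39  1.76 -0.02  0.93  1.98]
    [-40.8, 1.1, -2.7] -0.52
    [-40.8, 0.7, -2.7] -0.52
```

```bash
python3 -m jog '[1,-8,0.2,-1,0, 1,-8,0.2,-1,0]'; python3 -m jog '[1,-8,0.2,-1,0, 1,-8,0.2,-1,0]'; python3 look.py scene s15 270 150 390 250 6
```

```text
time: 20.95
tool_pos: [447.8, 214.4, 124.6]
tcp_rot: [-3.13, -0.07, -0.105]
contact_force: [3.2, -0.8, -1.2]
grip_width: 63.6
time: 21.15
tool_pos: [431.5, 215.8, 125.9]
tcp_rot: [-3.13, -0.072, -0.106]
contact_force: [2.6, -0.2, -4.6]
grip_width: 63.8
```

View pics/s15.png

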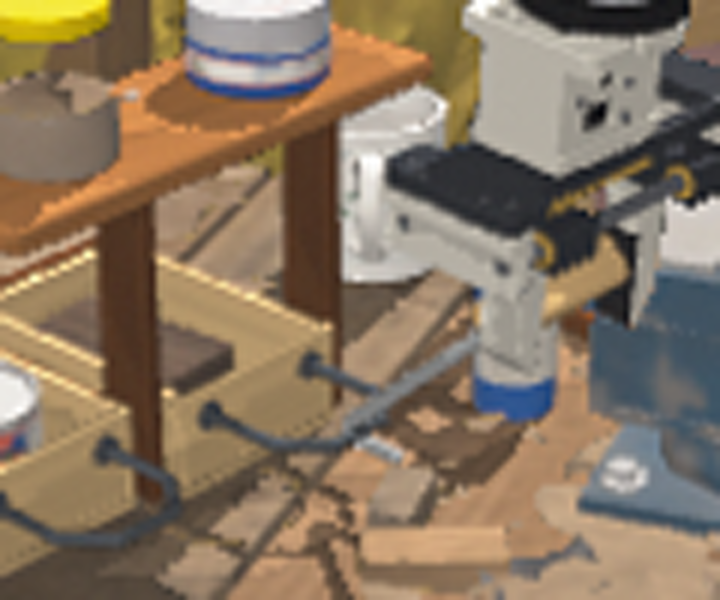

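The hook's bend holds the outer bar at (350,430), with the toe showing in front at (385,447). Checking tray movement and lean.

```bash
cat > meas.py <<'E'
import sys
from h import *
from plant import get_obs
f=sys.argv[1]; o=get_obs(); z=np.load(f+'.npz'); W=cloud('scene',z['d']); P=W.reshape(-1,3); c=z['p'].reshape(-1,3).astype(int); ok=z['d'].ravel()>0
# tray front wall: wood coloured points z 15..50, y 150..262, x range
wood=(c[:,0]-c[:,2]>40)&ok
m=wood&(P[:,2]>18)&(P[:,2]<50)&(P[:,1]>155)&(P[:,1]<262)&(P[:,0]>480)&(P[:,0]<650)
Q=P[m]; 
# plane fit x = a + b*y robust
b=np.polyfit(Q[:,1]-203,Q[:,0],1)
for _ in range(5):
    r=Q[:,0]-np.polyval(b,Q[:,1]-203); k=abs(r)<6; b=np.polyfit(Q[k,1]-203,Q[k,0],1)
print('front wall x at y=203:',b[1].round(1),'yaw',np.degrees(-np.arctan(b[0])).round(1),k.sum(),'y-range',Q[k,1].min().round(0),Q[k,1].max().round(0))
g=(c.max(1)-c.min(1)<30)&(c.mean(1)>95)&ok
t=o['tool_pos']; m=g&(abs(P[:,1]-t[1]+5)<14)&(P[:,2]>t[2]-70)&(P[:,2]<t[2]-15)&(P[:,0]>t[0]+25)&(P[:,0]<t[0]+130); Q=P[m]
if len(Q)>4:
    l=cv2.fitLine(Q.astype(np.float32),cv2.DIST_HUBER,0,.01,.01).ravel(); u=l[:3]*np.sign(l[5-3]) if l[2]!=0 else l[:3]
    print('rod n',len(Q),'dir',u.round(2),'lean',np.degrees(np.arccos(abs(u[2]))).round(1))
print('tcp',t.round(1),'F',o['contact_force'].round(1))
E
python3 meas.py s4; python3 meas.py s14; python3 meas.py s15
```

```text
front wall x at y=203: 634.9 yaw -5.3 164 y-range 156.0 260.0
tcp [429.9 215.8 125.7] F [-0.3 -0.4 -2.9]
front wall x at y=203: 300.5 yaw 83.6 1 y-range 169.0 169.0
rod n 54 dir [-0.74  0.08  0.66] lean 48.4
tcp [429.9 215.8 125.7] F [-0.3 -0.4 -2.9]Traceback (most recent call last):
  File "meas.py", line 12, in <module>
    r=Q[:,0]-np.polyval(b,Q[:,1]-203); k=abs(r)<6; b=np.polyfit(Q[k,1]-203,Q[k,0],1)
                                                     ~~~~~~~~~~^^^^^^^^^^^^^^^^^^^^^
    raise TypeError("expected non-empty vector for x")
TypeError: expected non-empty vector for x
meas.py:12: RankWarning: Polyfit may be poorly conditioned
  r=Q[:,0]-np.polyval(b,Q[:,1]-203); k=abs(r)<6; b=np.polyfit(Q[k,1]-203,Q[k,0],1)
meas.py:12: RankWarning: Polyfit may be poorly conditioned
  r=Q[:,0]-np.polyval(b,Q[:,1]-203); k=abs(r)<6; b=np.polyfit(Q[k,1]-203,Q[k,0],1)
meas.py:12: RankWarning: Polyfit may be poorly conditioned
  r=Q[:,0]-np.polyval(b,Q[:,1]-203); k=abs(r)<6; b=np.polyfit(Q[k,1]-203,Q[k,0],1)
meas.py:12: RankWarning: Polyfit may be poorly conditioned
  r=Q[:,0]-np.polyval(b,Q[:,1]-203); k=abs(r)<6; b=np.polyfit(Q[k,1]-203,Q[k,0],1)
meas.py:12: RankWarning: Polyfit may be poorly conditioned
  r=Q[:,0]-np.polyval(b,Q[:,1]-203); k=abs(r)<6; b=np.polyfit(Q[k,1]-203,Q[k,0],1)
```

```bash
python3 - <<'E'
s=open('meas.py').read()
a=s.index('# plane fit'); b=s.index("g=(c.max")
s=s[:a]+'''s_=Q[:,0]-0.09*(Q[:,1]-203); h,e=np.histogram(s_,bins=np.arange(480,652,3)); i=h.argmax(); k=abs(s_-e[i]-1.5)<6
bb=np.polyfit(Q[k,1]-203,Q[k,0],1); print('front wall x at y=203:',np.median(s_[k]).round(1),'slope yaw',np.degrees(-np.arctan(bb[0])).round(1),k.sum(),Q[k,1].min().round(),Q[k,1].max().round())
'''+s[b:]
open('meas.py','w').write(s)
E
for f in scene0 s4 s14 s15; do python3 meas.py $f; done
```

```text
front wall x at y=203: 634.9 slope yaw -5.7 163 156.0 262.0
tcp [429.9 215.8 125.7] F [-0.3 -0.4 -2.9]
front wall x at y=203: 635.0 slope yaw -5.3 164 156.0 260.0
tcp [429.9 215.8 125.7] F [-0.3 -0.4 -2.9]
front wall x at y=203: 635.5 slope yaw -4.7 145 159.0 254.0
rod n 14 dir [-0.64  0.17  0.75] lean 41.1
tcp [429.9 215.8 125.7] F [-0.3 -0.4 -2.9]
front wall x at y=203: 620.0 slope yaw -6.2 177 156.0 260.0
rod n 54 dir [-0.74  0.08  0.66] lean 48.4
tcp [429.9 215.8 125.7] F [-0.3 -0.4 -2.9]
```

The tray has moved 15 mm and is still straight (yaw about -5.5°); lean is 48°. Keep pulling.

```bash
python3 -m jog '[1,-8,0.2,0,0, 1,-10,0.2,0,0, 1,-10,0.2,-0.5,0, 1,-10,0.2,-0.5,0]'; python3 look.py scene s16 270 150 390 250 6; python3 meas.py s16
```

```text
time: 21.6
tool_pos: [391.9, 219.4, 124.4]
tcp_rot: [-3.129, -0.075, -0.105]
contact_force: [5.4, 1.0, -2.3]
grip_width: 64.0
front wall x at y=203: 580.7 slope yaw -5.7 190 155.0 262.0
rod n 53 dir [-0.75  0.07  0.65] lean 49.2
tcp [389.9 219.3 124.2] F [-0.1  0.2  0.6]
```

```bash
python3 -m jog '[1,-10,0.2,-0.5,0, 1,-10,0.2,-0.5,0, 1,-10,0.2,-0.5,0, 1,-8,0.2,-0.5,0, 1,-3,0,0,0]'; python3 look.py scene s17 250 130 400 250 5; python3 meas.py s17
```

```text
time: 22.15
tool_pos: [346.7, 223.2, 123.7]
tcp_rot: [-3.129, -0.075, -0.104]
contact_force: [4.7, -1.2, -2.6]
grip_width: 63.8
front wall x at y=203: 535.9 slope yaw -6.2 183 156.0 262.0
rod n 54 dir [-0.75  0.06  0.65] lean 49.1
tcp [346.3 223.3 123.7] F [0.6 0.6 1.6]
```

View pics/s17.png

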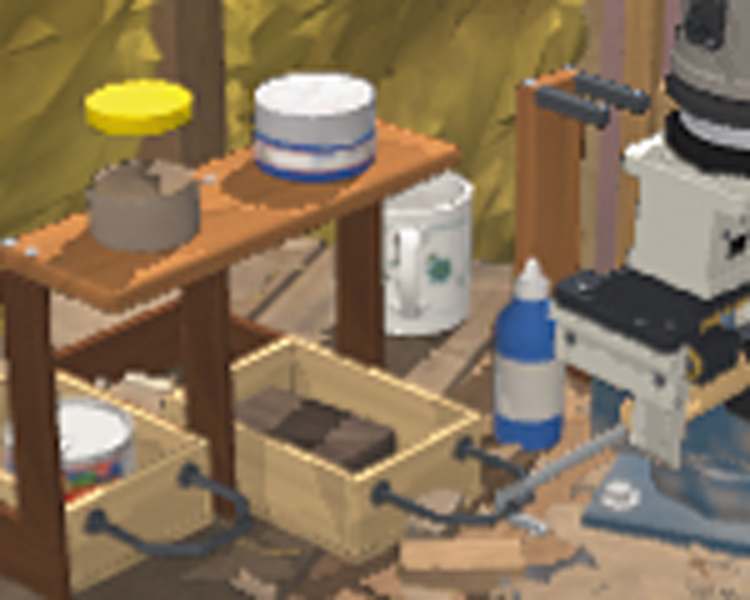

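The tray front has moved from 635 to 536, which is 99 mm and straight. Now backing the toe out from under the bar.

```bash
python3 -m jog '[1,12,0,1,0, 1,13,0,1,0, 1,9,0,1,0, 1,0,0,0,0]'; python3 look.py scene s18 310 190 390 250 9; python3 meas.py s18;  python3 - <<'E'
from h import *
from plant import get_obs
o=get_obs(); z=np.load('s18.npz'); W=cloud('scene',z['d']); W[z['d']==0]=np.nan
P=W.reshape(-1,3); c=z['p'].reshape(-1,3).astype(int)
m=(P[:,0]>430)&(P[:,0]<533)&(abs(P[:,1]-212)<14)&(P[:,2]>8)&(P[:,2]<70)&(c.max(1)-c.min(1)<30)
for q,k in list(zip(P[m],c[m]))[::4]: print(q.round(0),k)
E
```

```text
time: 22.6
tool_pos: [381.0, 219.0, 122.0]
tcp_rot: [-3.131, -0.067, -0.105]
contact_force: [-0.9, -0.1, -0.8]
grip_width: 63.6
front wall x at y=203: 535.3 slope yaw -5.8 174 156.0 262.0
rod n 52 dir [-0.74  0.08  0.67] lean 48.1
tcp [380.3 218.9 121.8] F [-0.5 -0.  -2.5]
[483. 213.  67.] [109 112 115]
[485. 210.  62.] [125 128 127]
[498. 206.  53.] [125 123 122]
[480. 212.  61.] [126 124 123]
[486. 219.  59.] [125 126 125]
[500. 213.  49.] [123 126 127]
[512. 211.  41.] [128 119 106]
[497. 212.  46.] [132 130 126]
[514. 208.  32.] [138 128 114]
[464. 199.  45.] [ 84  94 102]
[501. 206.  32.] [186 182 178]
[508. 211.  28.] [141 133 127]
[494. 212.  34.] [167 169 169]
[467. 206.  40.] [77 80 85]
[493. 213.  32.] [135 134 133]
[468. 224.  45.] [136 119 107]
[465. 208.  38.] [109  91  80]
[489. 208.  27.] [127 129 130]
[467. 225.  39.] [80 72 70]
```

View pics/s18.png

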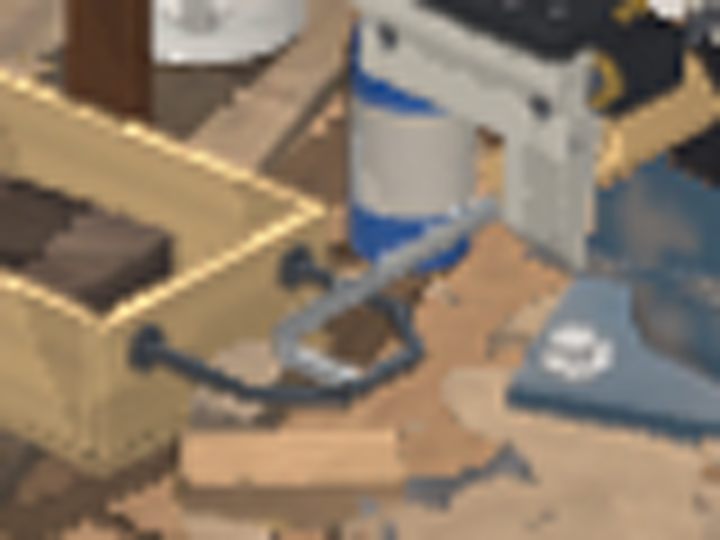

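Bend at (515,209,32) and toe tip about (486,208,25), with the bar at x=466, so the toe is free. Lifting straight up.

```bash
python3 -m jog '[1,2,0,-15,0, 1,2,0,-20,0, 1,2,0,-25,0, 1,2,0,-35,0]'; python3 look.py scene s19 250 130 400 250 5; python3 meas.py s19; python3 plan.py 380 150 330 -11
```

```text
time: 23.05
tool_pos: [377.7, 215.7, 213.9]
tcp_rot: [-3.139, -0.05, -0.106]
contact_force: [0.8, 0.2, -1.3]
grip_width: 63.9
front wall x at y=203: 535.2 slope yaw -5.8 174 155.0 262.0
rod n 52 dir [-0.74  0.08  0.67] lean 47.8
tcp [380.6 216.9 220.1] F [2.2 2.1 3.5]
t 23.1 cur [380.6 216.9 220.1] psi -6.1 tilt 3.46 F [2.2 2.1 3.5] w 63.9 J [ 0.36  0.15  1.79 -0.02  1.14  2.04]
    [4.3, 21.9, -36.6] 1.64
    [5.0, 21.8, -36.6] 1.64
    [5.6, 21.6, -36.6] 1.64
```

View pics/s19.png

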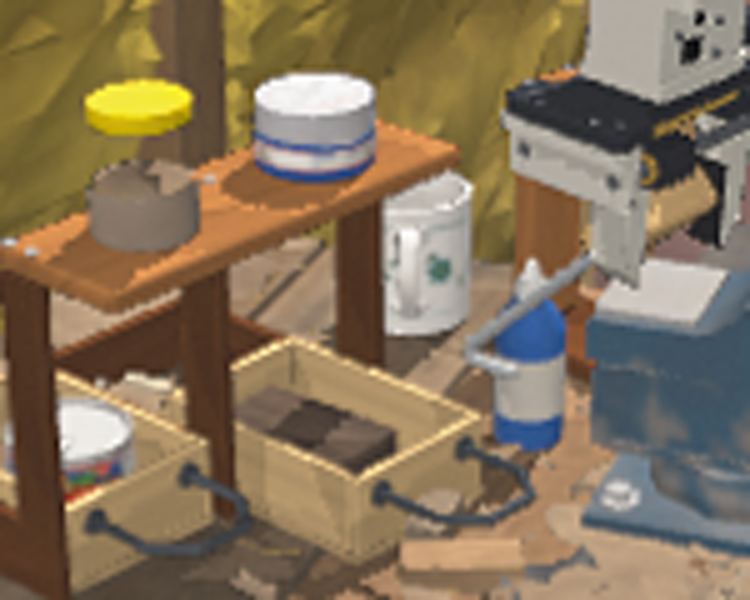

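The tray stays at its pulled position and the hook is clear. Returning: up, across above the vise, to the front of the stand.

```bash
python3 -m jog '[1,5,22,-36,1.6, 1,5,22,-36,1.6, 1,4,25,-30,1.6, 1,0,40,-5,0, 1,0,40,-2,0]'; python3 plan.py 393 -9 330 -11.4
```

```text
time: 23.6
tool_pos: [362.4, 66.5, 332.5]
tcp_rot: [-3.129, -0.059, -0.186]
contact_force: [0.5, -0.0, -1.3]
grip_width: 63.7
t 23.6 cur [362.4  66.5 332.5] psi -10.6 tilt 3.45 F [ 0.5 -0.  -1.3] w 63.7 J [-0.03 -0.07  1.71  0.    1.44  1.73]
    [21.9, 34.3, 2.1] 0.38
    [22.1, 34.2, 2.1] 0.38
```

```bash
python3 -m jog '[1,22,34,0,0.3, 1,20,32,0,0.3, 1,0,0,0,0, 1,0,0,0,0]'; python3 plan.py 393 -9 203 -11.4; python3 look.py scene s20 320 60 470 210 4; python3 look.py top t20 340 100 500 240 4.5; python3 meas.py s20
```

```text
time: 24.0
tool_pos: [389.4, -12.3, 334.2]
tcp_rot: [-3.128, -0.059, -0.203]
contact_force: [-0.2, 0.5, -1.4]
grip_width: 63.7
t 24.0 cur [389.4 -12.3 334.2] psi -11.7 tilt 3.45 F [-0.2  0.5 -1.4] w 63.7 J [-0.24 -0.03  1.67  0.02  1.44  1.53]
    [-1.6, -0.8, 43.7] -0.09
    [-1.6, -0.8, 43.7] -0.09
    [-1.6, -0.8, 43.7] -0.09
front wall x at y=203: 535.1 slope yaw -6.2 177 156.0 262.0
rod n 43 dir [-0.74  0.1   0.67] lean 48.0
tcp [389.4 -11.5 334.2] F [ 0.  -0.8 -1.9]
```

View pics/s20.png

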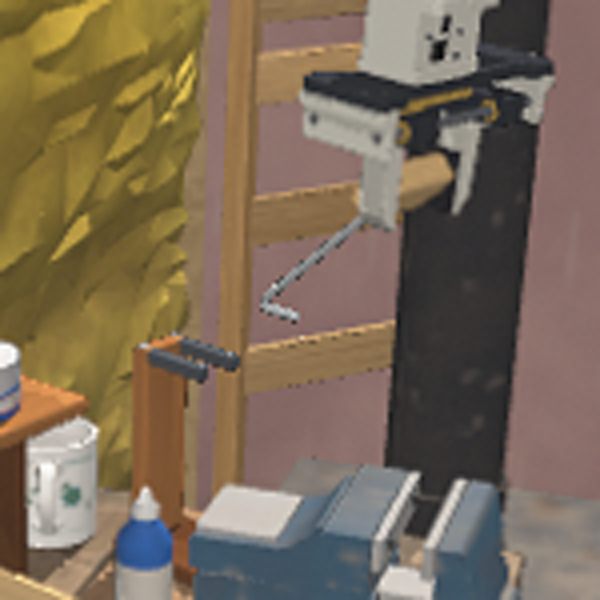

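View pics/t20.png

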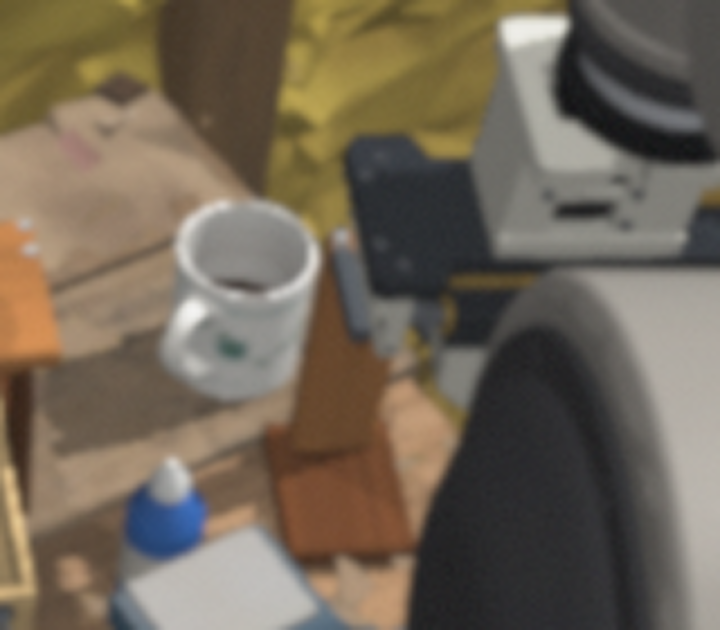

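```bash
python3 - <<'E'
from h import *
from plant import get_obs
o=get_obs(); z=np.load('s20.npz'); W=cloud('scene',z['d']); W[z['d']==0]=np.nan
def at(p): a,b=320+p[0]/4,60+p[1]/4; return W[int(b),int(a)],(a,b)
for p in [(265,302),(270,296),(280,290),(310,265),(340,240),(280,310),(292,316)]:
    q,_=at(p); print(p,q.round(0),(q-o['tool_pos']).round(0))
print('prongs')
for p in [(152,352),(165,354),(180,362),(195,368),(204,374),(180,342),(200,348),(220,356),(235,360)]:
    q,ab=at(p); print(p,q.round(0),atz('scene',[ab],185).round(1))
E
```

```text
(265, 302) [518. -41. 244.] [129. -29. -90.]
(270, 296) [508. -29. 252.] [119. -17. -82.]
(280, 290) [499. -31. 260.] [110. -19. -74.]
(310, 265) [477. -32. 283.] [ 88. -20. -51.]
(340, 240) [446. -20. 310.] [ 56.  -9. -24.]
(280, 310) [496. -26. 246.] [106. -15. -88.]
(292, 316) [488. -31. 240.] [ 99. -19. -94.]
prongs
(152, 352) [611. -27. 185.] [[611.2 -27.3 185. ]]
(165, 354) [603. -32. 185.] [[600.3 -29.6 185. ]]
(180, 362) [586. -30. 183.] [[580.8 -21.5 185. ]]
(195, 368) [568. -20. 183.] [[564.1 -17.2 185. ]]
(204, 374) [565. -32. 177.] [[551.4 -10.3 185. ]]
(180, 342) [610. -67. 184.] [[605.5 -59.9 185. ]]
(200, 348) [588. -62. 183.] [[584.9 -57.5 185. ]]
(220, 356) [565. -56. 183.] [[562.2 -51.4 185. ]]
(235, 360) [552. -53. 184.] [[547.9 -50.7 185. ]]
```

The bend is aligned with the stand axis within a few mm; the prongs' mid-line passes about (580,-44). Lowering in front of the stand.

```bash
python3 -m jog '[1,-3,-2,40,0, 1,-3,-2,40,0, 1,-2,-1,30,0, 1,0,0,8,0, 1,0,0,0,0]'; python3 plan.py 486 -27.5 205 -11.4 4; python3 look.py scene s21 320 60 470 210 4; python3 - <<'E'
from h import *
from plant import get_obs
o=get_obs(); z=np.load('s21.npz'); W=cloud('scene',z['d']); P=W.reshape(-1,3); c=z['p'].reshape(-1,3).astype(int)
t=o['tool_pos']; m=(z['d'].ravel()>0)&(c.max(1)-c.min(1)<35)&(c.mean(1)>95)&(P[:,0]>t[0]+30)&(P[:,0]<t[0]+140)&(abs(P[:,1]-t[1]+15)<30)&(P[:,2]<t[2]-10)&(P[:,2]>t[2]-110)
d=P[m]-t; xh=np.array([.98,-.199,0]); yl=np.array([.199,.98,0])
for q in sorted(np.c_[d@xh,d@yl,d[:,2]].round(0).tolist())[::4]: print(q)
E
```

```text
time: 24.6
tool_pos: [389.5, 0.9, 214.0]
tcp_rot: [-3.128, -0.063, -0.191]
contact_force: [0.7, -0.3, -0.5]
grip_width: 63.6
t 24.6 cur [389.5   0.9 214. ] psi -11.0 tilt 3.69 F [ 0.7 -0.3 -0.5] w 63.6 J [-0.21  0.06  1.92  0.02  1.1   1.55]
    [24.8, 2.4, 3.8] 0.11
    [24.8, 2.4, 3.8] 0.11
    [24.9, 2.3, 3.8] 0.11
    [24.9, 2.3, 3.8] 0.11
[47.0, -1.0, -14.0]
[51.0, 4.0, -14.0]
[56.0, 6.0, -22.0]
[62.0, 3.0, -21.0]
[68.0, 1.0, -33.0]
[73.0, 8.0, -36.0]
[77.0, 8.0, -40.0]
[84.0, 4.0, -43.0]
[90.0, 6.0, -54.0]
[96.0, 4.0, -53.0]
[100.0, 1.0, -96.0]
[103.0, 3.0, -90.0]
[105.0, 5.0, -93.0]
[107.0, 7.0, -90.0]
[113.0, 6.0, -92.0]
[114.0, 14.0, -86.0]
[116.0, 3.0, -74.0]
[120.0, 8.0, -80.0]
[125.0, 6.0, -86.0]
[126.0, 9.0, -92.0]
[134.0, 1.0, -90.0]
```

View pics/s21.png

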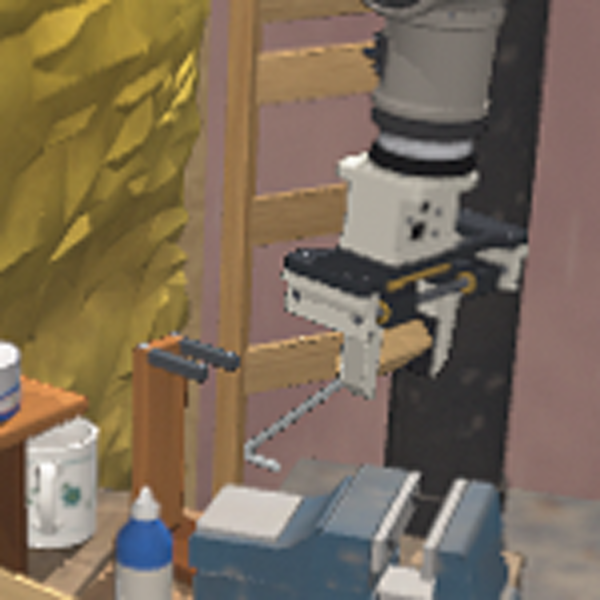

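```bash
python3 -m jog '[1,15,5,1,0, 1,18,5,1,0, 1,0,1,0,0, 1,0,0,0,0]'; python3 plan.py 486 -29 208 -11.4 4; python3 look.py scene s22 330 110 430 210 6;  python3 - <<'E'
from h import *
from plant import get_obs
o=get_obs(); z=np.load('s22.npz'); W=cloud('scene',z['d']); P=W.reshape(-1,3); c=z['p'].reshape(-1,3).astype(int)
xh=np.array([.98,-.199,0]); yl=np.array([.199,.98,0]); S=np.array([579.1,-46.4,0])
t=o['tool_pos']; print('tcp in seat axes',(t-S)@xh,(t-S)@yl)
ok=(z['d'].ravel()>0)&(c.max(1)-c.min(1)<35)
m=ok&(c.mean(1)>95)&(P[:,0]>t[0]+30)&(P[:,0]<t[0]+140)&(abs(P[:,1]-t[1]+15)<30)&(P[:,2]<t[2]-10)&(P[:,2]>t[2]-110)
d=P[m]-S; print('hook'); 
for q in sorted(np.c_[d@xh,d@yl,d[:,2]].round(0).tolist())[::4]: print(q)
m=ok&(c.mean(1)<95)&(P[:,2]>170)&(P[:,2]<192)&(abs(P[:,0]-580)<40)&(abs(P[:,1]+45)<40); d=P[m]-S
A=np.c_[d@xh,d@yl,d[:,2]]; A=A[A[:,2]>178]
print('left prong y',np.percentile(A[A[:,1]>0,1],[5,50,95]).round(1),'right',np.percentile(A[A[:,1]<0,1],[5,50,95]).round(1),A[:,0].min(),A[:,0].max())
E
```

```text
time: 25.05
tool_pos: [423.9, -15.9, 220.8]
tcp_rot: [-3.128, -0.074, -0.189]
contact_force: [-0.1, -0.1, -2.5]
grip_width: 63.6
t 25.05 cur [423.9 -15.9 220.8] psi -10.8 tilt 4.3 F [-0.1 -0.1 -2.5] w 63.6 J [-0.23  0.11  1.84  0.02  1.12  1.52]
    [15.6, 0.4, 4.3] 0.15
    [15.6, 0.3, 4.3] 0.15
    [15.6, 0.3, 4.3] 0.15
    [15.6, 0.2, 4.3] 0.15
tcp in seat axes -157.97211265245394 -0.9808598635853902
hook
[-112.0, 3.0, 208.0]
[-106.0, 1.0, 209.0]
[-100.0, -1.0, 200.0]
[-93.0, -1.0, 199.0]
[-90.0, -1.0, 191.0]
[-82.0, 4.0, 187.0]
[-76.0, 6.0, 175.0]
[-70.0, 4.0, 177.0]
[-63.0, 4.0, 165.0]
[-58.0, 4.0, 166.0]
[-56.0, 4.0, 129.0]
[-51.0, 4.0, 127.0]
[-47.0, 5.0, 150.0]
[-46.0, 3.0, 132.0]
[-44.0, 7.0, 150.0]
[-38.0, 4.0, 144.0]
[-34.0, 5.0, 146.0]
[-32.0, 2.0, 141.0]
[-28.0, 2.0, 126.0]
[-21.0, 16.0, 186.0]
left prong y [13.  23.9 26.8] right [-23.6 -13.5  -9.1] -26.37267381100976 36.15159063396135
```

View pics/s22.png

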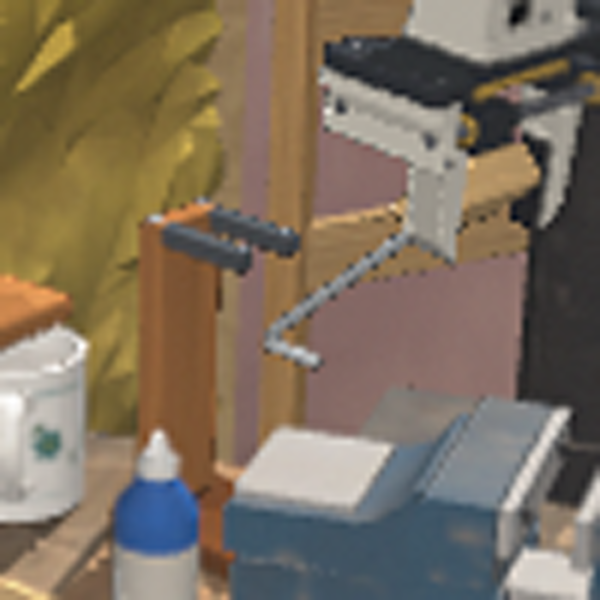

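The hook is centred on the slot: hook y ≈ +2 between prong centres at +20 and -16, all in the seat frame. Advancing, rod into the slot, to press the bend on the post and stand the hook upright again.

```bash
python3 -m jog '[1,18,0,3,0, 1,20,0,3,0, 1,15,0,2,0]'; python3 plan.py 500 -31.5 208 -11.4 4; python3 -m jog '[1,15,0,2,0, 1,15,0,2,0]';python3 plan.py 579.1 -46.4 208 -11.4 4; python3 look.py scene s23 330 110 430 210 6
```

```text
time: 25.4
tool_pos: [475.7, -24.7, 219.2]
tcp_rot: [-3.127, -0.076, -0.188]
contact_force: [-0.1, 0.4, -1.6]
grip_width: 64.3
t 25.4 cur [475.7 -24.7 219.2] psi -10.8 tilt 4.45 F [-0.1  0.4 -1.6] w 64.3 J [-0.22  0.21  1.72  0.02  1.14  1.53]
    [6.1, 0.6, 3.3] 0.16
    [6.1, 0.6, 3.3] 0.16
    [6.1, 0.5, 3.3] 0.16
    [6.1, 0.5, 3.3] 0.16
time: 25.6
tool_pos: [501.9, -28.9, 218.2]
tcp_rot: [-3.127, -0.068, -0.187]
contact_force: [-8.2, -0.7, 3.6]
grip_width: 63.5
t 25.6 cur [501.9 -28.9 218.2] psi -10.7 tilt 3.97 F [-8.2 -0.7  3.6] w 63.5 J [-0.22  0.26  1.65  0.02  1.16  1.53]
    [19.5, 0.8, 3.9] 0.18
    [19.6, 0.7, 3.9] 0.18
    [19.6, 0.6, 3.9] 0.18
    [19.6, 0.6, 3.9] 0.18
```

View pics/s23.png

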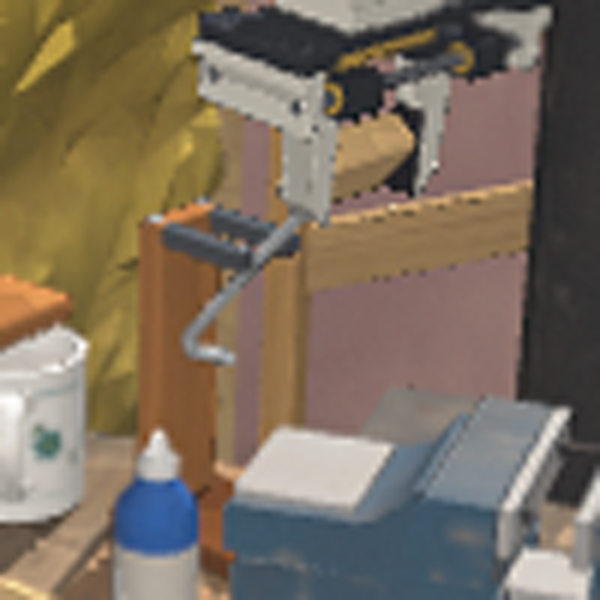

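```bash
cat > seat.py <<'E'
import sys
from h import *
from plant import get_obs
o=get_obs(); z=np.load(sys.argv[1]+'.npz'); W=cloud('scene',z['d']); P=W.reshape(-1,3); c=z['p'].reshape(-1,3).astype(int)
xh=np.array([.98,-.199,0]); yl=np.array([.199,.98,0]); S=np.array([579.1,-46.4,0])
t=o['tool_pos']; print('tcp in seat axes',((t-S)@xh).round(1),((t-S)@yl).round(1),t[2].round(1),'F',o['contact_force'].round(1))
d=P-S; A=np.c_[d@xh,d@yl,d[:,2]]
m=(z['d'].ravel()>0)&(c.max(1)-c.min(1)<35)&(c.mean(1)>100)&(A[:,0]>-110)&(A[:,0]<45)&(abs(A[:,1])<16)&(A[:,2]>40)&(A[:,2]<t[2]-12)
A=A[m]; A=A[A[:,2].argsort()]
for q in A[::max(1,len(A)//16)].round(0).tolist(): print(q)
E
python3 seat.py s23
```

```text
tcp in seat axes -76.7 1.6 218.0 F [-1.  -0.4 -1.7]
[36.0, 8.0, 42.0]
[20.0, 3.0, 111.0]
[12.0, 11.0, 113.0]
[14.0, 5.0, 114.0]
[30.0, 11.0, 118.0]
[22.0, 6.0, 122.0]
[22.0, 6.0, 129.0]
[14.0, 10.0, 136.0]
[9.0, 10.0, 145.0]
[7.0, 4.0, 151.0]
[-4.0, 6.0, 161.0]
[-5.0, -10.0, 178.0]
[26.0, 14.0, 183.0]
[-10.0, -14.0, 186.0]
[-24.0, 6.0, 188.0]
[-31.0, 9.0, 194.0]
[-37.0, 11.0, 199.0]
```

```bash
python3 -m jog '[1,12,1.5,2,0, 1,14,1,2,0, 1,14,1,2,0]'; python3 -m jog '[1,14,0.5,2,0, 1,14,0.5,2,0]'; python3 look.py scene s24 330 110 430 210 6; python3 seat.py s24
```

```text
time: 25.95
tool_pos: [537.4, -37.7, 215.3]
tcp_rot: [-3.127, -0.059, -0.185]
contact_force: [-5.2, 0.6, 1.4]
grip_width: 63.8
time: 26.15
tool_pos: [562.0, -42.6, 213.6]
tcp_rot: [-3.126, -0.053, -0.184]
contact_force: [-4.5, 1.1, 0.8]
grip_width: 63.6
tcp in seat axes -15.6 0.1 213.3 F [-2.4 -1.1 -3. ]
[35.0, 9.0, 43.0]
[27.0, 8.0, 75.0]
[16.0, 6.0, 81.0]
[1.0, 3.0, 85.0]
[28.0, 3.0, 88.0]
[25.0, 2.0, 95.0]
[17.0, 6.0, 106.0]
[18.0, 9.0, 114.0]
[20.0, -2.0, 121.0]
[12.0, 7.0, 133.0]
[8.0, 2.0, 143.0]
[9.0, -3.0, 152.0]
[7.0, 5.0, 162.0]
[8.0, 13.0, 184.0]
[0.0, -11.0, 187.0]
[-8.0, 2.0, 192.0]
[-5.0, 4.0, 199.0]
```

View pics/s24.png

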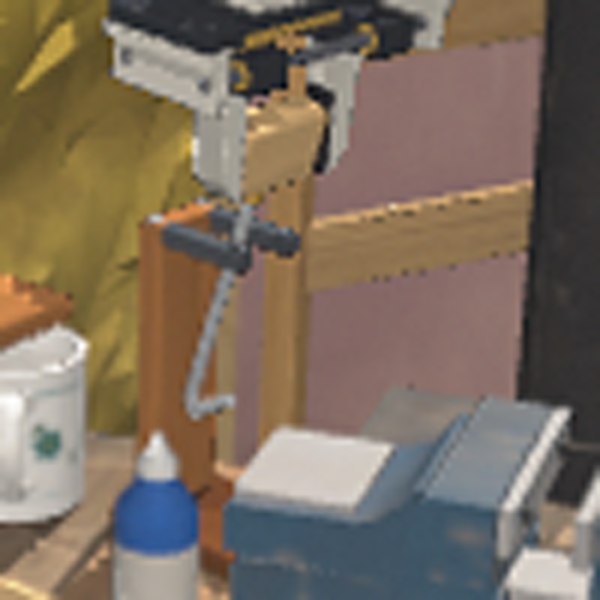

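Rod is in the slot and the lean is down to about 14°. A bit further.

```bash
python3 -m jog '[1,12,0.5,1.5,0, 1,12,0.5,1.5,0]'; python3 -m jog '[1,10,0,1,0]'; python3 look.py scene s25 330 110 430 210 6; python3 seat.py s25
```

```text
time: 26.4
tool_pos: [584.2, -47.2, 212.0]
tcp_rot: [-3.126, -0.049, -0.184]
contact_force: [-3.6, 1.1, 0.7]
grip_width: 63.8
time: 26.5
tool_pos: [593.2, -48.7, 211.6]
tcp_rot: [-3.126, -0.047, -0.183]
contact_force: [-4.1, 0.6, 0.5]
grip_width: 63.9
tcp in seat axes 15.6 0.5 211.4 F [-3.2 -0.3 -1.1]
[39.0, 5.0, 41.0]
[21.0, 5.0, 69.0]
[13.0, 9.0, 72.0]
[25.0, 5.0, 78.0]
[5.0, 8.0, 82.0]
[2.0, 2.0, 85.0]
[33.0, 3.0, 89.0]
[25.0, 6.0, 96.0]
[24.0, 8.0, 105.0]
[35.0, -12.0, 113.0]
[26.0, 1.0, 120.0]
[29.0, 4.0, 127.0]
[22.0, 2.0, 135.0]
[19.0, 9.0, 145.0]
[22.0, 7.0, 151.0]
[15.0, 5.0, 159.0]
[20.0, 5.0, 182.0]
[15.0, 2.0, 186.0]
[15.0, 6.0, 194.0]
```

View pics/s25.png

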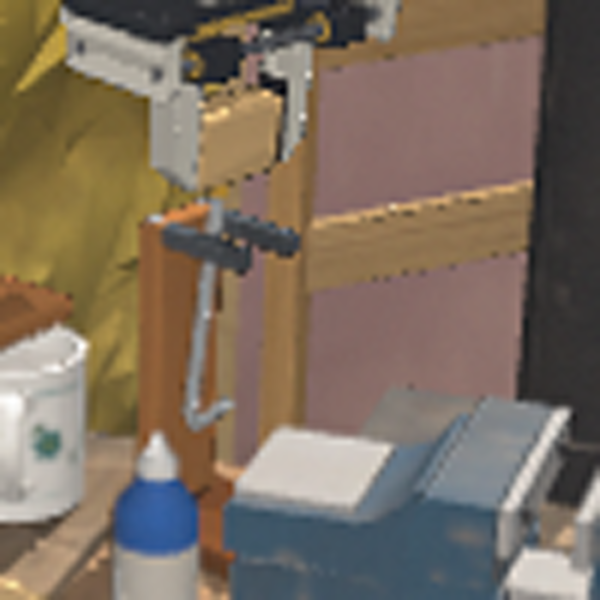

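```bash
python3 -m jog '[1,9,0.3,1,0, 1,7,0,1,0]'; python3 look.py scene s26 330 110 430 210 6; python3 seat.py s26 | head -1; python3 lean.py s26
```

```text
time: 26.75
tool_pos: [609.6, -51.7, 210.5]
tcp_rot: [-3.126, -0.046, -0.183]
contact_force: [-3.0, 0.6, 0.4]
grip_width: 63.8
tcp in seat axes 31.7 0.9 210.3 F [-2.8  0.2 -0.1]
inl 27 dir [ 0.019 -0.074  0.997] lean 4.4 az -75.9 centroid [606.7 -47.3 159.5] line at grip z [608.1 -53.  236.3] g [610.3 -51.9 236.3]
```

View pics/s26.png

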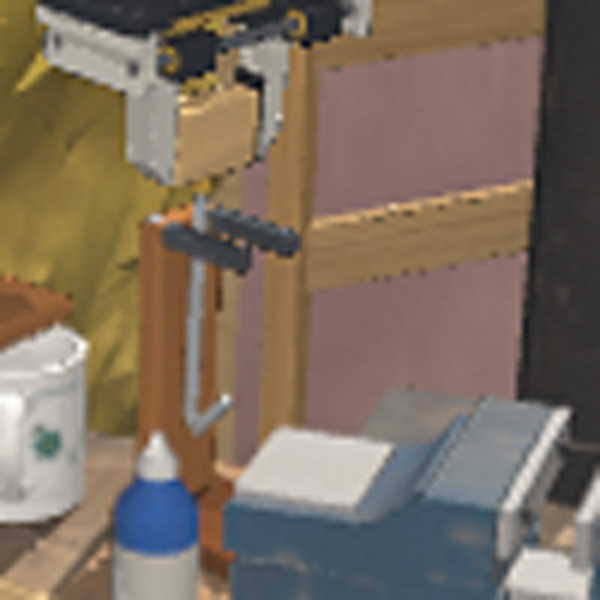

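The rod is upright against the post again. Comparing with the original hanging pose in the same camera.

```bash
python3 - <<'E'
from h import *
xh=np.array([.98,-.199,0]); yl=np.array([.199,.98,0]); S=np.array([579.1,-46.4,0])
for f in ('scene0','s4','s26'):
    z=np.load(f+'.npz'); W=cloud('scene',z['d']); P=W.reshape(-1,3); c=z['p'].reshape(-1,3).astype(int)
    d=P-S; A=np.c_[d@xh,d@yl,d[:,2]]
    m=(z['d'].ravel()>0)&(c.max(1)-c.min(1)<30)&(c.mean(1)>100)&(A[:,0]>-20)&(A[:,0]<40)&(abs(A[:,1])<14)&(A[:,2]>95)&(A[:,2]<170)
    B=A[m]; print(f,len(B),np.median(B,0).round(1)); 
    if len(B)>8: print('  x slope deg',np.degrees(np.arctan(np.polyfit(B[:,2],B[:,0],1)[0])).round(1),'y slope',np.degrees(np.arctan(np.polyfit(B[:,2],B[:,1],1)[0])).round(1))
    w=(z['d'].ravel()>0)&(c[:,0]-c[:,2]>40)&(c[:,0]>150)&(A[:,2]>190)&(A[:,2]<262)&(A[:,0]>-30)&(A[:,0]<60)&(abs(A[:,1])<45)
    B=A[w]; print('  handle',len(B),B.min(0).round(),B.max(0).round())
E
```

```text
scene0 41 [ -5.5   1.5 130.7]
  x slope deg -3.1 y slope -0.4
  handle 237 [-21. -30. 191.] [  9.  37. 231.]
s4 44 [ -5.6   2.2 130.5]
  x slope deg -2.6 y slope -0.5
  handle 239 [-21. -32. 190.] [  6.  38. 231.]
s26 47 [ 27.9   4.8 130.4]
  x slope deg -2.3 y slope -0.0
  handle 177 [  9. -31. 193.] [ 34.  37. 257.]
```

```bash
python3 plan.py 577 -48 209 -11.4 3
```

```text
t 26.8 cur [610.3 -51.9 210.3] psi -10.5 tilt 2.83 F [-2.8  0.2 -0.1] w 63.7 J [-0.22  0.48  1.33  0.02  1.28  1.53]
    [-11.2, 0.8, -0.1] 0.3
    [-11.2, 0.8, -0.1] 0.3
    [-11.2, 0.9, -0.1] 0.3
```

```bash
python3 -m jog '[1,-11,1,0,0.3, 1,-11,1,0,0.3, 1,-9,1,0,0.3, 1,0,0,0,0]'; python3 plan.py 577 -48 209 -11.4 ;python3 look.py scene s27 330 110 430 210 6; python3 - <<'E'
from h import *
from plant import get_obs
xh=np.array([.98,-.199,0]); yl=np.array([.199,.98,0]); S=np.array([579.1,-46.4,0])
z=np.load('s27.npz'); W=cloud('scene',z['d']); P=W.reshape(-1,3); c=z['p'].reshape(-1,3).astype(int)
d=P-S; A=np.c_[d@xh,d@yl,d[:,2]]
m=(z['d'].ravel()>0)&(c.max(1)-c.min(1)<30)&(c.mean(1)>100)&(A[:,0]>-20)&(A[:,0]<40)&(abs(A[:,1])<14)&(A[:,2]>95)&(A[:,2]<170)
B=A[m]; print(len(B),np.median(B,0).round(1),np.degrees(np.arctan(np.polyfit(B[:,2],B[:,0],1)[0])).round(1),np.degrees(np.arctan(np.polyfit(B[:,2],B[:,1],1)[0])).round(1))
E
```

```text
time: 27.2
tool_pos: [582.1, -49.6, 209.1]
tcp_rot: [-3.125, -0.055, -0.2]
contact_force: [0.2, -0.2, -1.1]
grip_width: 63.7
t 27.2 cur [582.1 -49.6 209.1] psi -11.5 tilt 3.32 F [ 0.2 -0.2 -1.1] w 63.7 J [-0.23  0.43  1.43  0.02  1.23  1.54]
    [-5.3, -0.6, -0.2] -0.06
41 [  1.1   0.6 126.2] -1.2 -2.1
```

View pics/s27.png

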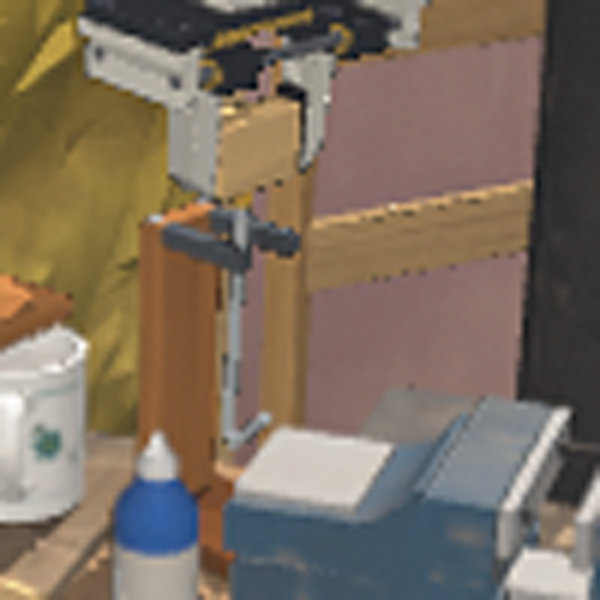

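```bash
python3 -m jog '[1,-5,-0.5,3,0, 1,-3,-0.5,5,0, 1,0,0,6,0, 1,0,0,0,0]'; python3 plan.py 575.5 -48 190 -11.4;
```

```text
time: 27.65
tool_pos: [576.6, -47.1, 193.8]
tcp_rot: [-3.125, -0.058, -0.2]
contact_force: [0.2, 0.6, -0.7]
grip_width: 63.8
t 27.65 cur [576.6 -47.1 193.8] psi -11.4 tilt 3.48 F [ 0.2  0.6 -0.7] w 63.8 J [-0.22  0.43  1.47  0.02  1.18  1.54]
    [-1.1, 1.2, 3.7] -0.05
```

Lowering in small steps until the handle meets the prongs.

```bash
python3 -m jog '[1,-0.5,0,4,0, 1,0,0,0,0]'; python3 -m jog '[1,-0.5,0,4,0, 1,0,0,0,0]'; python3 -m jog '[1,0,0,3,0, 1,0,0,0,0]'; python3 look.py scene s28 330 110 430 210 6;  python3 - <<'E'
from h import *
xh=np.array([.98,-.199,0]); yl=np.array([.199,.98,0]); S=np.array([579.1,-46.4,0])
for f in ('s4','s28'):
    z=np.load(f+'.npz'); W=cloud('scene',z['d']); P=W.reshape(-1,3); c=z['p'].reshape(-1,3).astype(int)
    d=P-S; A=np.c_[d@xh,d@yl,d[:,2]]
    m=(z['d'].ravel()>0)&(c.max(1)-c.min(1)<30)&(c.mean(1)>100)&(A[:,0]>-20)&(A[:,0]<40)&(abs(A[:,1])<14)&(A[:,2]>95)&(A[:,2]<170)
    B=A[m]; print(len(B),np.median(B,0).round(1),np.degrees(np.arctan(np.polyfit(B[:,2],B[:,0],1)[0])).round(1),np.degrees(np.arctan(np.polyfit(B[:,2],B[:,1],1)[0])).round(1))
E
```

```text
time: 27.85
tool_pos: [576.5, -47.0, 188.9]
tcp_rot: [-3.125, -0.058, -0.2]
contact_force: [-0.4, 0.6, -1.4]
grip_width: 63.9
time: 28.05
tool_pos: [576.8, -46.9, 185.1]
tcp_rot: [-3.125, -0.059, -0.2]
contact_force: [-0.0, 0.9, -2.0]
grip_width: 63.6
time: 28.25
tool_pos: [577.6, -47.1, 185.2]
tcp_rot: [-3.125, -0.063, -0.2]
contact_force: [0.2, -0.1, -1.6]
grip_width: 64.1
44 [ -5.6   2.2 130.5] -2.6 -0.5
45 [ -3.6   1.9 123.3] -3.2 -0.5
```

View pics/s28.png

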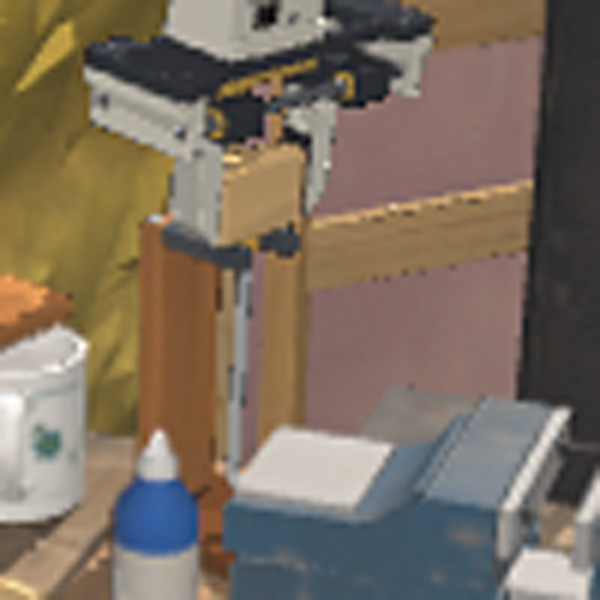

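```bash
python3 -m jog '[1,0,0,4,0, 1,0,0,3,0]'; python3 plan.py 577 -47 184 -11.4
```

```text
time: 28.5
tool_pos: [579.0, -47.3, 183.8]
tcp_rot: [-3.126, -0.069, -0.199]
contact_force: [-12.6, 2.3, 24.2]
grip_width: 63.7
t 28.5 cur [579.  -47.3 183.8] psi -11.4 tilt 4.05 F [-12.6   2.3  24.2] w 63.7 J [-0.22  0.44  1.49  0.02  1.15  1.54]
    [-2.0, 0.1, -0.3] -0.02
```

Seated: a 24 N upward reaction at TCP z 183.8, matching the original 184.6. Relaxing slightly and opening.

```bash
python3 -m jog '[1,-0.5,0,-0.5,0, 0.8,0,0,0,0, 0.5,0,0,0,0, 0,0,0,0,0, 0,0,0,0,0]'; python3 -m jog '[0,0,0,0,0, 0,0,0,0,0, 0,0,0,0,0]'; python3 look.py scene s29 330 110 430 210 6; python3 plan.py 576 -47 280 -11.4
```

```text
time: 29.0
tool_pos: [578.4, -47.2, 183.7]
tcp_rot: [-3.126, -0.069, -0.199]
contact_force: [-0.2, 0.1, 0.2]
grip_width: 75.3
time: 29.3
tool_pos: [578.5, -47.2, 183.2]
tcp_rot: [-3.126, -0.068, -0.199]
contact_force: [0.1, 0.5, 0.5]
grip_width: 91.7
t 29.35 cur [578.5 -47.2 183.2] psi -11.4 tilt 4.02 F [ 0.3 -0.4 -0.2] w 92.0 J [-0.22  0.44  1.49  0.02  1.14  1.54]
    [1.4, -0.4, -32.2] -0.01
    [1.4, -0.4, -32.2] -0.01
    [1.4, -0.4, -32.2] -0.01
```

View pics/s29.png

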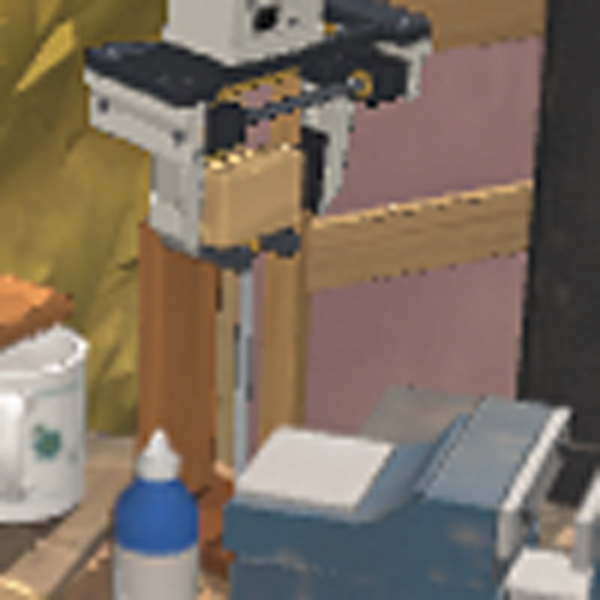

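The hook hangs free on the fork. Raising the hand and moving it clear, then the final checks.

```bash
python3 -m jog '[0,1,0,-15,0, 0,1.5,0,-30,0, 0,1.5,0,-35,0, 0,0,0,-40,0, 0,0,0,-30,0]'; python3 -m jog '[0,-45,0,0,0, 0,-45,0,0,0, 0,-45,0,0,0, 0,0,20,0,0, 0,0,40,0,0]'; python3 -m jog '[0,0,45,0,0, 0,0,45,0,0, 0,0,30,0,0, 0,0,0,0,0, 0,0,0,0,0]'; python3 look.py scene s30 220 120 420 270 4; python3 look.py top t30 180 130 460 330 2.8; python3 meas.py s30; python3 - <<'E'
from h import *
xh=np.array([.98,-.199,0]); yl=np.array([.199,.98,0]); S=np.array([579.1,-46.4,0])
for f in ('scene0','s4','s30','top0','t30'):
    n='top' if f[0]=='t' else 'scene'
    z=np.load(f+'.npz'); W=cloud(n,z['d']); P=W.reshape(-1,3); c=z['p'].reshape(-1,3).astype(int); ok=z['d'].ravel()>0
    d=P-S; A=np.c_[d@xh,d@yl,d[:,2]]
    m=ok&(c.max(1)-c.min(1)<30)&(c.mean(1)>100)&(A[:,0]>-20)&(A[:,0]<40)&(abs(A[:,1])<14)&(A[:,2]>95)&(A[:,2]<170)
    B=A[m]; 
    if len(B)>8: print(f,len(B),np.median(B,0).round(1),'slopes',np.degrees(np.arctan(np.polyfit(B[:,2],B[:,0],1)[0])).round(1),np.degrees(np.arctan(np.polyfit(B[:,2],B[:,1],1)[0])).round(1))
    w=ok&(P[:,2]>223)&(P[:,2]<236)&(abs(A[:,0])<35)&(abs(A[:,1])<50); B=A[w]; r=cv2.minAreaRect(B[:,:2].astype(np.float32)) if len(B)>5 else None; print(f,'handle top',len(B),np.median(B,0).round(1),r)
    for nm,x0,x1,y0,y1,z0,z1 in (('red',380,460,500,580,98,115),('bottle',500,600,50,120,60,130),('block',380,540,350,510,27,38)):
        q=P[ok&(P[:,0]>x0)&(P[:,0]<x1)&(P[:,1]>y0)&(P[:,1]<y1)&(P[:,2]>z0)&(P[:,2]<z1)]
        if len(q)>10: print('   ',nm,len(q),np.median(q,0).round(1),[np.round(v,1) for v in cv2.minAreaRect(q[:,:2].astype(np.float32))])
E
```

```text
time: 29.85
tool_pos: [569.7, -47.9, 332.6]
tcp_rot: [-3.126, -0.056, -0.2]
contact_force: [0.5, 0.8, 0.4]
grip_width: 91.8
time: 30.35
tool_pos: [424.2, -77.7, 328.6]
tcp_rot: [-3.125, -0.071, -0.194]
contact_force: [0.8, -0.7, -0.2]
grip_width: 92.0
time: 30.85
tool_pos: [398.2, -202.1, 327.7]
tcp_rot: [-3.127, -0.074, -0.197]
contact_force: [-0.4, 0.2, 0.7]
grip_width: 92.0
front wall x at y=203: 535.1 slope yaw -6.3 182 155.0 262.0
tcp [ 398.5 -201.2  327.8] F [-0.1  0.1  0.4]
scene0 41 [ -5.5   1.5 130.7] slopes -3.1 -0.4
scene0 handle top 64 [-10.7   6.9 228.1] ((-6.719616889953613, 2.9367713928222656), (24.207304000854492, 64.33236694335938), 7.583050727844238)
    red 221 [417.3 547.6 105.2] [array([419.6, 543.7]), array([42.4, 43.5]), np.float64(41.2)]
    bottle 208 [541.9  87.7  82.4] [array([542. ,  85.5]), array([41.4, 30.7]), np.float64(39.5)]
s4 44 [ -5.6   2.2 130.5] slopes -2.6 -0.5
s4 handle top 70 [ -8.8   6.5 227.3] ((-7.828433513641357, 1.1279754638671875), (64.38912963867188, 26.227523803710938), 82.62530517578125)
    red 219 [417.5 547.2 105.4] [array([420.1, 
[... 837 characters left out ...]
222656), 1.3822333812713623)
    red 326 [419.4 542.5 106.1] [array([421.7, 543.4]), array([43.8, 43. ]), np.float64(14.5)]
    bottle 312 [540.9  80.7  86.6] [array([544.9,  77.8]), array([43.7, 37.6]), np.float64(67.6)]
t30 32 [ -5.5  -0.3 128.5] slopes -0.0 0.9
t30 handle top 234 [ -5.4   3.1 229.2] ((-2.3307323455810547, 1.5294227600097656), (26.753747940063477, 62.622039794921875), 0.013982451520860195)
    red 325 [419.9 542.4 106.5] [array([422.2, 543.2]), array([43.3, 43.4]), np.float64(9.8)]
    bottle 311 [540.6  80.6  86.8] [array([546.3,  77.2]), array([42.5, 37.6]), np.float64(73.6)]
    block 851 [457.1 436.9  32.7] [array([458.9, 436.7]), array([99. , 53.1]), np.float64(85.4)]
```

View pics/s30.png

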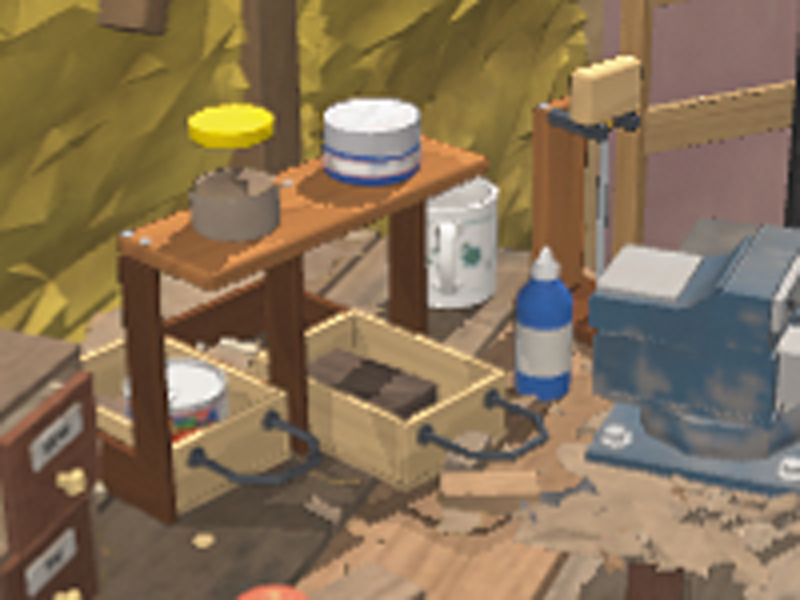

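View pics/t30.png

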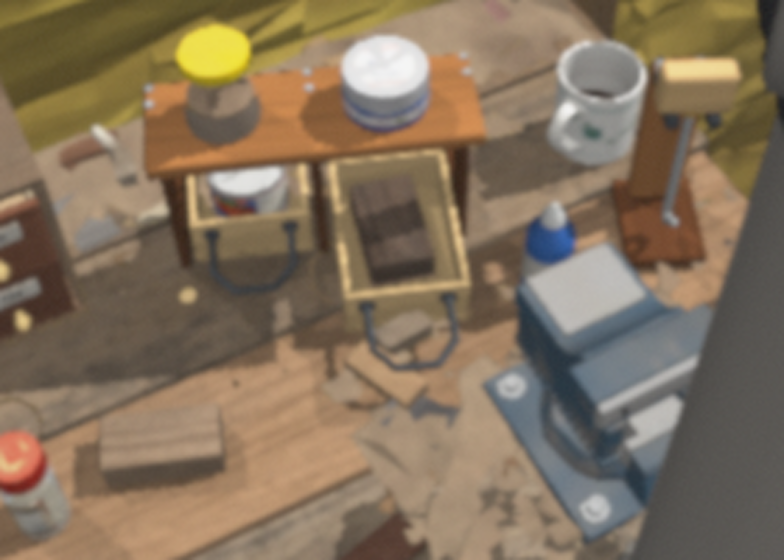

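All checks pass in both cameras. Block on the bench at (457,437), tray out about 100 mm, hook back within a millimetre or so, bystanders unmoved, and the robot clear. Handing in.

```bash
python3 -c "
from plant import get_obs,close_job
o=get_obs(); print(round(o['time'],2),abs(o['dq']).max().round(4)); print(close_job())"
```

```text
30.95 0.019
the job is handed in; nothing more can be done
None
```

The job is done and handed in at about 31 s of the 72 s allowed.

**What I did**
- **Block:** I moved it to clear bench at about (457, 437).
- **Hook:** I took it from its fork and gripped it across the handle's width. The tool can only turn about its own axis, so I leaned the hook to about 42° by pushing its rod sideways against the stand's prong.
- **Tray:** I caught the bent end in the sand tray's loop and dragged it straight out. The lean grew to about 49° under load.
- **Return:** I pressed the rod upright against the stand's post, seated the handle on the fork and let go.

**Last checks, from both cameras**
- **Tray:** its front moved from x = 635 to 535 mm, about 100 mm, and is still straight at about -6°.
- **Hook:** it is upright, with its handle within about 1 mm of where it started. The scene camera put its turn a few degrees off the first reading; the top camera put it within about 1.5°.
- **Bystanders:** the bottle and jar are within about 1 mm of where they were; the tin tray looks unmoved in the pictures, but I did not measure it. The robot is touching nothing.

**What disagreed**
- **Fingertip position:** the depth images showed the fingertips about 32 mm higher than the stated tool frame. My first grasp of the block closed on air above it, without touching it. I corrected for the offset and the second grasp held.
- **Tool tilt:** the tool drifted 2 to 4° from vertical during the moves, which did no harm.

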